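# Hang the rinsed sink caddy on its hook

### The arm

A 6-joint arm with a two-finger parallel gripper is mounted at the origin on the work surface. World frame = base frame: x ahead of the robot, y to its left, z up, the work surface at z = 0. Lengths are in m, angles in degrees, forces in N, time in s.
With the tool pointing down it reaches from about 0.2 to 0.875 m from the base axis. Payload 3.4 kg.
Tool frame: the origin (TCP) lies on the centre line of the jaws, within the pads' length; the fingertips stand 19 mm ahead of it and the grasp point (between the pads) is the TCP; z points along the fingers, y is the line along which they close (so a half turn about z gives the same grasp; the last joint's range is limited). The gripper opens to 94 mm and grips with 3 to 60 N. Pads are 16 mm wide; open, the fingers measure 119 mm over their backs; the gripper's body (75 mm by 177 mm) begins 78 mm behind the grasp point.
Start: joints at [62.166, 15.808, 86.224, -0, 77.962, -6.933], TCP at [0.205, 0.537, 0.224] pointing down, gripper open.
Joint ranges: [-165.64, 165.64], [-43.16, 119.46], [12.63, 154.43], [-67.54, 247.53], [6.08, 155.33], [-154.97, 154.97]. Speed limits (degrees/s): [147.25, 147.25, 180, 180, 180, 180].

### API

Orientations are given as a 3x3 rotation matrix whose columns are the frame's x, y, z axes.
In Python, from rig import ctrl gives the robot as it stands. The module is installed in compiled form; this text tells all that it offers.
- The arm moves only by the tool send_rows, never from a script. Its argument "commands" is a list of rows, each an object with "travel": the shift along the tool's x, y, z in cm, a list of three; "angular": the turn, a rotation vector about the tool's x, y, z in rad, a list of three; "claw": the finger opening in cm, from 0 to 9.4. In form: [{"travel": [x, y, z], "angular": [ax, ay, az], "claw": claw}, ...]. A call has 1 to 5 rows; each row shifts and turns the commanded pose from where the row before left it, along the tool's axes as they then stand; what a row does not reach is not made up. A row lasts 1/12 s, in which the tool goes at most 41.7 mm and 7.16 degrees, less where a joint would pass 70% of its speed; a pose out of reach is approached as far as the arm can. A call is refused whole if a number of a shift passes 4.17 or a number of a turn 0.125, either way. A call with a gripper value outside its range is refused whole. The fingers move at their own pace and stop on an object; "force" is the grip in N (left out, the last holds). Time passes only in rows, so rows that do not move let the fingers close. It gives the time, the measured TCP pose, the force, the opening and the grip force at its end, in the units of the state.
- ctrl.sense(): the state, without advancing time (a new reading comes with each control period).
- ctrl.snapshot(name): name is "scene" or "top" or "wrist"; returns a dict with "image" (480x640x3 uint8, red, green, blue), "fx", "fy", "cx", "cy" (pixels), "k1" (the pictures are not rectified: a ray, as slopes to the right and down, at radius r is drawn at 1 + k1 r^2 times it, then the intrinsics apply), "R" (3x3) and "t" (3): a world point X has camera coordinates R X + t; the wrist camera has in their place "hand_eye" (4x4, takes a point from camera to tool coordinates, whose origin is the TCP and whose axes are the flange's). Camera axes: x right, y down, z forward; pixel columns grow to the right and rows downward; lengths in m; the calibration is good to about 2 mm. A picture is of the moment at which its call begins: read the wrist's pose just before it. There is no depth.
- ctrl.hand_in(): hands the job in; it is judged then, once.
Trained networks look in a picture, given as the dict that the camera call returned (one of the last four; its "shot" number tells which), for a name from the list of things; names that differ only in an ending like _2 or _b are one class to them, and where a whole thing is asked for, a point or a joint stands for the part that bears it (a point fixed in the world has none). Each returns a list of dicts, best first, with "conf" (0 to 1); they miss things now and then, are a little off and sometimes report something else, mostly with a low value. They report only what shows in the picture. A call takes as long as a camera call. They do not tell look-alikes from the thing itself.
- ctrl.search_frame(picture, thing): "at" ([column, row] in pixels, amid what is visible of it).
- ctrl.mark_of(picture, thing): "at" ([column, row] in pixels: a listed point, or the origin of a listed thing).
The state is a dict: "time_s": time; "joints": joint angles; "joint_velocities": joint speeds; "tau": joint torques, N m; "position": TCP position; "tcp_rot": TCP orientation; "force": force on the tool from outside, world axes, zero at the start; "ft_torque": the same for the moment, N m; "finger_gap": opening from 0.0 (shut) to 1.0 (fully open); "gripper_force": force on a finger pad.
Only numpy, scipy, OpenCV 4.12 (cv2) and the standard library are available. Lean on these libraries where they do the work, as an engineer would, in place of code of your own. Each camera call takes 0.05 s, during which the arm holds its last target. There are 200 camera calls.

### The job

The small white sink caddy with the red handle has been rinsed and stands in the steel tub. Lift it out, stand it upright on the wooden chopping board (set it down, do not drop it) and let go of it there, then hang it by its handle on the black iron hook so that it hangs free and still. Leave the other things on the counter where they are.

Things in the scene. Friction and masses are not known exactly. Their poses are not given: they have to be found in the camera images.
- caddy: White open-topped rigid plastic box, 0.18 to 0.31 kg, 130 mm long (its x), 64 mm wide (its y), 55 mm high, walls 4 mm, same both ways round, with a fixed red handle over its middle. Origin: centre of its underside; z up. It starts in the tub. Free, it can be gripped across its 64 mm width near one end, beside the handle, with the tool leaning some 20 degrees or more away from the handle.
- caddy_handle (a point): Centre of the level top bar of the red handle, 115 mm above the caddy's underside. The handle is 10 mm round bar in the caddy's plane x = 0: legs rise from the long sides (y = +-29 mm) to 85 mm height, slope inwards and end in the top bar, 26 mm long along the caddy's y. The opening under the bar is 55 mm high. Gripped here, the bar is not free for the hook.
- tub: Fixed open steel tub, outside 162 mm (its x) by 92 mm (its y), 58 mm high, walls and floor 4 mm, rolled end rims out to 85 mm from the centre. Origin: centre of its underside, on the work surface. The caddy stands in it, long sides parallel, with only about 10 mm all round, too little for a finger: there only its handle can be taken.
- board: Fixed wooden chopping board lying flat, 200 mm (its x) by 170 mm (its y) by 18 mm thick. Origin: centre of its underside, on the work surface; its top is 18 mm above the work surface. Tub and board may change sides.
- hook_stand: Fixed black stand: round base 120 mm across, 14 mm high; post 14 mm thick, 289 mm high. One hook of 8 mm round bar points along its -x, roughly towards the robot: it slopes down from the post to a level seat 88 to 112 mm from the post's axis, then turns up into a tip 132 mm from the axis (bar centre), topping 22 mm above the seat. Origin: centre of the base's underside, on the post's axis; z up.
- hook_seat (a point): Middle of the hook's seat, on the top of the bar, 100 mm from the post's axis along the stand's -x and 194 mm above the work surface. A 10 mm handle bar laid on it has its centre line about 5 mm higher. Same axes as the stand.
- dish_soap: Bystander: blue bottle, 60 mm across, 170 mm high, loose. Origin: centre of its underside.
- green_soap: Bystander: green bottle with green cap, 58 mm across, 160 mm high, loose. Origin: centre of its underside.
- mug: Bystander: blue mug, 76 mm across, 90 mm high, handle at its +y, loose. Origin: centre of its underside.
- jar: Bystander: amber jar with steel lid, 72 mm across, 100 mm high, loose. Origin: centre of its underside.
- bowl: Bystander: small white bowl, 100 mm across, 40 mm high, loose, on the counter between robot and hook stand. Origin: centre of its underside.
There are look-alikes about, which are no part of the job. What is shaped like the caddy but pink or purple is not meant.

How it is judged (in metres and radians):
On the way:
1. The caddy stands upright on the chopping board, let go and still (x of caddy in the frame of board between -0.09 and 0.09 m and y of caddy in the frame of board between -0.075 and 0.075 m and z of caddy in the frame of board between 0.012 and 0.024 m and angle between caddy's own z axis and vertical below 0.1 rad and contact force between caddy and the fingers below 0.1 N and contact force between caddy and board above 0.5 N and linear speed of caddy below 0.03 m/s), for 0.2 s.
At the end, for the whole second after the job is handed in: The caddy hangs by its handle: middle of the top bar within 28 mm of the middle of the hook's seat, underside over 55 mm above the work surface, within 0.3 rad of upright, more than 0.8 N of weight on the stand, slower than 0.05 m/s and 0.5 rad/s (distance between caddy_handle and hook_seat below 0.028 m and height (world z) of caddy above 0.055 m and angle between caddy's own z axis and vertical below 0.3 rad and contact force between caddy and hook_stand above 0.8 N and linear speed of caddy below 0.05 m/s and angular speed of caddy below 0.5 rad/s); the robot touches nothing.
It fails at once if a bystander (bottle, mug, jar or bowl) is moved by more than 30 mm or tipped over (distance of any of dish_soap, green_soap, mug, jar, bowl from where it was at the start of the episode above 0.03 m or angle between any of dish_soap, green_soap, mug, jar, bowl's own z axis and vertical above 0.5 rad).
It fails at once if the caddy is dropped on the board (reaches it at more than 0.5 m/s) (x of caddy in the frame of board between -0.12 and 0.12 m and y of caddy in the frame of board between -0.12 and 0.12 m and z of caddy in the frame of board below 0.035 m and linear speed of caddy above 0.5 m/s).
It also fails if it takes over 70 s, if anything falls off the work surface, if the arm or the gripper's body presses on something with over 40 N, if the wrist force passes 120 N, or if a joint passes its speed limit or range.

## Working session

There is one attempt and no reset: what is moved stays moved. The work goes in short steps, Python scripts to look and compute and a tool call to move; the robot and the scene stay as the last step left them, time stands still between calls to the robot, and variables do not carry over. Pictures are saved under pics/ and viewed, at most 10 in all, crops included, and the job is handed in when it is done.

Besides the shell and the picture viewer there is one more tool, called after "Call:" as name(argument=value, ...), one argument or row to a line, values as JSON. send_rows: Moves the arm, as the interface text tells. Its arguments: {"type":"object","properties":{"commands":{"type":"array","items":{"type":"object","properties":{"travel":{"type":"array","items":{"type":"number"}},"angular":{"type":"array","items":{"type":"number"}},"claw":{"type":"number"}}}},"force":{"type":"number"}},"required":["commands"]}

```bash
mkdir -p pics; ls; python3 - <<'E'
from rig import ctrl
import cv2
for n in ("scene","top"):
    p=ctrl.snapshot(n); cv2.imwrite(f"pics/{n}0.png",p["image"][:,:,::-1])
    print(n,p["fx"],p["fy"],p["cx"],p["cy"],p["k1"],p["R"],p["t"])
    for th in ("caddy","caddy_handle","tub","board","hook_stand","hook_seat","dish_soap","green_soap","mug","jar","bowl"):
        print(th,[(d["at"],round(d["conf"],2)) for d in ctrl.mark_of(p,th)][:4])
s=ctrl.sense();print(s)
E
```

```text
pics
scene 434.0360371793363 434.0360371793363 324.0256767102746 240.77405899810717 -0.017273799725654355 [[-0.54551915  0.83804752  0.00923074]
 [ 0.56569936  0.37631847 -0.73373608]
 [-0.6183794  -0.39504526 -0.67937189]] [ 0.25896903 -0.2136451   1.70395362]
caddy [([499.1, 284.3], 0.79), ([427.9, 368.2], 0.74), ([388.8, 311.7], 0.71), ([426.4, 276.7], 0.57)]
caddy_handle [([435.1, 337.7], 0.98), ([433.1, 245.5], 0.89), ([394.4, 282.9], 0.87), ([512.4, 260.3], 0.63)]
tub [([389.3, 312.5], 0.88)]
board [([245.7, 239.8], 0.61)]
hook_stand [([300.5, 300.6], 0.67)]
hook_seat [([317.8, 232.8], 0.95), ([327.1, 244.2], 0.43), ([337.7, 353.8], 0.41)]
dish_soap [([219.6, 203.6], 0.6)]
green_soap [([214.1, 284.3], 0.88)]
mug [([470.2, 322.1], 0.72), ([217.3, 277.6], 0.52)]
jar [([337.5, 352.0], 0.61)]
bowl [([390.7, 285.0], 0.75), ([329.8, 244.4], 0.57)]
top 540.2236702549391 540.2236702549391 319.8014951794502 235.13999139147023 -0.14834945509463568 [[-2.11272580e-04 -9.99908009e-01 -1.35620170e-02]
 [-9.81378879e-01  2.81233729e-03 -1.92061413e-01]
 [ 1.92081886e-01  1.32688997e-02 -9.812
[... 703 characters left out ...]
   7.79625747e+01, -6.93389521e+00]), 'joint_velocities': array([-0.04749376, -0.04261512, -0.04011564, -0.0042327 ,  0.19110751,
       -0.0668249 ]), 'tau': array([-4.19049647e-04, -4.04486597e+01, -2.37493193e+01,  7.05082063e-02,
        2.52130476e-02, -6.99951926e-06]), 'position': array([0.20514376, 0.53719528, 0.22450083]), 'tcp_rot': array([[-9.34206140e-01,  3.56733635e-01,  3.12234078e-05],
       [ 3.56733636e-01,  9.34206135e-01,  1.00299808e-04],
       [ 6.61121585e-06,  1.04839136e-04, -9.99999994e-01]]), 'force': array([-0.58447777,  1.01748459,  0.01407557]), 'ft_torque': array([ 0.04038172, -0.01218428,  0.01316269]), 'gripper_force': 0.0, 'finger_gap': 1.0000249771712597}
```

View pics/scene0.png

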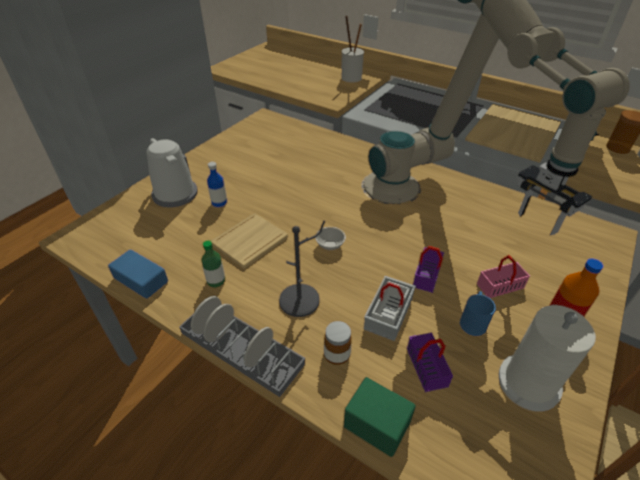

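View pics/top0.png

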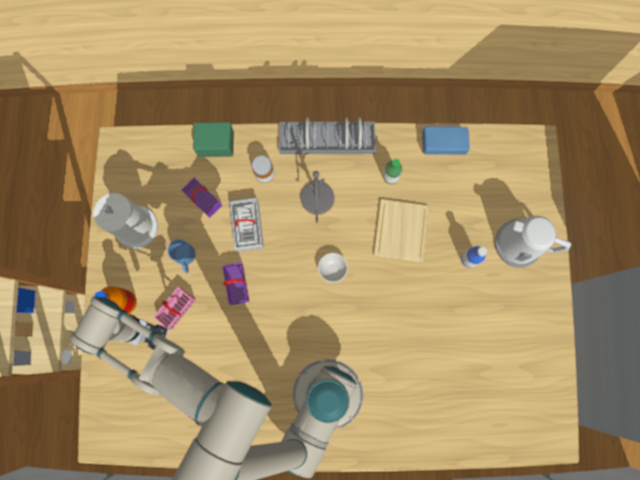

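The top view shows these candidates: the white caddy with the red handle in the tub at (246,225), purple ones at (236,284) and (203,196), and a pink one at (176,308). I choose the white one in the tub. In the scene view it is at (390,305).

```bash
cat > h.py <<'E'
import numpy as np, cv2
from scipy.optimize import least_squares
from rig import ctrl
def cam(p, s=None):
    """returns R,t world->cam"""
    if "hand_eye" in p:
        H=np.array(p["hand_eye"]); T=np.eye(4); T[:3,:3]=s["tcp_rot"]; T[:3,3]=s["position"]
        W=np.linalg.inv(T@H); return W[:3,:3],W[:3,3]
    return np.array(p["R"]),np.array(p["t"])
def proj(p,X,s=None):
    R,t=cam(p,s); c=np.atleast_2d(X)@R.T+t; q=c[:,:2]/c[:,2:]
    q=q*(1+p["k1"]*(q**2).sum(1,keepdims=True)); return q*[p["fx"],p["fy"]]+[p["cx"],p["cy"]]
def onz(p,uv,z,s=None):
    """pixel -> world point on plane z"""
    K=np.array([[p["fx"],0,p["cx"]],[0,p["fy"],p["cy"]],[0,0,1.]])
    q=cv2.undistortPoints(np.array(uv,float).reshape(-1,1,2),K,np.array([p["k1"],0,0,0.]))[:,0]
    R,t=cam(p,s); o=-R.T@t; d=np.c_[q,np.ones(len(q))]@R
    return o+d*((z-o[2])/d[:,2])[:,None]
def tri(obs):
    """obs: list of (p,uv,s)"""
    f=lambda X:np.concatenate([(proj(p,X,s)[0]-uv) for p,uv,s in obs])
    r=least_squares(f,[.5,.1,.1]); return r.x,np.abs(r.fun).max()
def snap(n):
    s=ctrl.sense(); return ctrl.snapshot(n),s
E
python3 - <<'E'
from h import *
a,_=snap("scene");b,_=snap("top")
P={"handle":((394.4,282.9),(241.7,218.4)),"tub":((389.3,312.5),(246.3,226.9)),"board":((245.7,239.8),(401,232.7)),"stand":((300.5,300.6),(317.4,195.6)),"seat":((317.8,232.8),(316.2,213.1)),
"dish":((219.6,203.6),(470.2,261.9)),"green":((214.1,284.3),(392.6,176)),"mug":((470.2,322.1),(187.2,252.9)),"jar":((337.5,352),(261.2,170.5)),"bowl":((329.8,244.4),(333.2,269.9))}
for k,(u,v) in P.items():
    x,e=tri([(a,np.array(u),None),(b,np.array(v),None)]); print(k,x.round(3),round(e,1), onz(b,v,0).round(3))
c=cv2.resize(b["image"][150:330,160:340],None,fx=3.3,fy=3.3,interpolation=cv2.INTER_CUBIC)
cv2.imwrite("pics/crop1.png",c[:,:,::-1])
print(onz(b,[(377,199),(427,204),(424,261),(375,256)],.018).round(3))
print(onz(b,[(230,202),(256,197),(263,246),(237,251)],.058).round(3))
E
```

```text
handle [0.562 0.278 0.132] 0.4 [[0.593 0.299 0.   ]]
tub [0.562 0.28  0.005] 0.2 [[0.563 0.282 0.   ]]
board [ 0.546 -0.261 -0.002] 2.3 [[ 0.54  -0.254  0.   ]]
stand [0.669 0.039 0.007] 1.4 [[0.674 0.035 0.   ]]
seat [0.565 0.035 0.193] 0.1 [[0.611 0.039 0.   ]]
dish [ 0.439 -0.495 -0.015] 0.2 [[ 0.437 -0.491  0.   ]]
green [ 0.748 -0.231 -0.016] 0.6 [[ 0.745 -0.231  0.   ]]
mug [0.47  0.485 0.008] 0.4 [[0.471 0.486 0.   ]]
jar [0.762 0.23  0.019] 0.5 [[0.767 0.234 0.   ]]
bowl [ 0.412 -0.019  0.   ] 0.2 [[ 0.412 -0.019  0.   ]]
[[ 0.656 -0.172  0.018]
 [ 0.638 -0.345  0.018]
 [ 0.439 -0.327  0.018]
 [ 0.457 -0.161  0.018]]
[[0.637 0.331 0.058]
 [0.654 0.242 0.058]
 [0.485 0.215 0.058]
 [0.468 0.302 0.058]]
```

View pics/crop1.png

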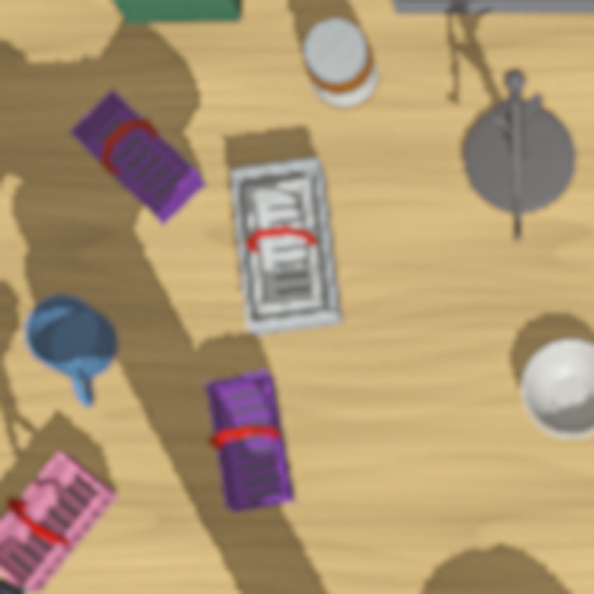

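The crop confirms it: white box, red handle at crop (282,238), inside the steel tub. The purple and pink boxes are clear of it. Next I plan the move to a viewing pose above the tub.

```bash
cat > plan.py <<'E'
from h import *
from scipy.spatial.transform import Rotation as Ro
def pose(phi,lean=0):
    """tool down, y axis at heading phi deg, then leaned about tool y by lean deg"""
    f=np.radians(phi); y=np.array([np.cos(f),np.sin(f),0]); z=np.array([0,0,-1.])
    return Ro.from_matrix(np.c_[np.cross(y,z),y,z])*Ro.from_euler("y",lean,degrees=True)
def plan(target,Rt,n=None,start=None):
    s=ctrl.sense(); p,R=(s["position"],Ro.from_matrix(s["tcp_rot"])) if start is None else start
    d=np.array(target)-p; w=(R.inv()*Rt).as_rotvec()
    n=n or int(np.ceil(max(np.linalg.norm(d)/.040,np.linalg.norm(w)/.12,1)))
    print("rows",n,"turn/row",(w/n).round(3))
    w=np.round(w/n,3)
    for i in range(n):
        g=p+d*(1/(n-i)) if n-i>1 else np.array(target); st=np.round(R.inv().apply((np.array(target)-p)/(n-i))*100,1 if n-i>1 else 2)
        print(i,st.tolist(),w.tolist()); p=p+R.apply(st/100); R=R*Ro.from_rotvec(w); d=np.array(target)-p
    return p,R
E
python3 - <<'E'
from plan import *
plan([.56,.275,.26],pose(9.4))
E
```

```text
rows 12 turn/row [ 0.    -0.     0.087]
0 [-3.5, -1.0, -0.3] [0.0, -0.0, 0.087]
1 [-3.6, -0.7, -0.3] [0.0, -0.0, 0.087]
2 [-3.7, -0.4, -0.3] [0.0, -0.0, 0.087]
3 [-3.7, -0.0, -0.3] [0.0, -0.0, 0.087]
4 [-3.7, 0.3, -0.3] [0.0, -0.0, 0.087]
5 [-3.6, 0.6, -0.3] [0.0, -0.0, 0.087]
6 [-3.6, 0.9, -0.3] [0.0, -0.0, 0.087]
7 [-3.5, 1.2, -0.3] [0.0, -0.0, 0.087]
8 [-3.3, 1.5, -0.3] [0.0, -0.0, 0.087]
9 [-3.2, 1.8, -0.3] [0.0, -0.0, 0.087]
10 [-3.0, 2.1, -0.3] [0.0, -0.0, 0.087]
11 [-2.82, 2.33, -0.25] [0.0, -0.0, 0.087]
```

Call:
send_rows(
  commands=[
    {"travel":[-3.5,-1.0,-0.3],"angular":[0,0,0.087],"claw":9.4},
    {"travel":[-3.6,-0.7,-0.3],"angular":[0,0,0.087],"claw":9.4},
    {"travel":[-3.7,-0.4,-0.3],"angular":[0,0,0.087],"claw":9.4},
    {"travel":[-3.7,0,-0.3],"angular":[0,0,0.087],"claw":9.4},
    {"travel":[-3.7,0.3,-0.3],"angular":[0,0,0.087],"claw":9.4},
  ],
)

```text
time_s: 1.72
position: [0.3543, 0.4263, 0.2398]
tcp_rot: [[-0.694, 0.72, 0.0], [0.72, 0.694, 0.0], [0.0, 0.0, -1.0]]
force: [0.9, 0.3, 0.5]
finger_gap: 0.998
gripper_force: 0.0
```

Call:
send_rows(
  commands=[
    {"travel":[-3.6,0.6,-0.3],"angular":[0,0,0.087],"claw":9.4},
    {"travel":[-3.6,0.9,-0.3],"angular":[0,0,0.087],"claw":9.4},
    {"travel":[-3.5,1.2,-0.3],"angular":[0,0,0.087],"claw":9.4},
    {"travel":[-3.3,1.5,-0.3],"angular":[0,0,0.087],"claw":9.4},
    {"travel":[-3.2,1.8,-0.3],"angular":[0,0,0.087],"claw":9.4},
  ],
)

```text
time_s: 2.13
position: [0.502, 0.3167, 0.2548]
tcp_rot: [[-0.325, 0.946, 0.0], [0.946, 0.325, 0.0], [0.0, 0.0, -1.0]]
force: [0.5, -0.1, -0.5]
finger_gap: 1.0
gripper_force: 0.0
```

Call:
send_rows(
  commands=[
    {"travel":[-3.0,2.1,-0.3],"angular":[0,0,0.087],"claw":9.4},
    {"travel":[-2.8,2.3,-0.3],"angular":[0,0,0.087],"claw":9.4},
    {"travel":[0,0,0],"angular":[0,0,0],"claw":9.4},
    {"travel":[0,0,0],"angular":[0,0,0],"claw":9.4},
  ],
)

```text
time_s: 2.47
position: [0.5611, 0.2738, 0.26]
tcp_rot: [[-0.159, 0.987, -0.0], [0.987, 0.159, 0.0], [0.0, -0.0, -1.0]]
force: [-1.0, -0.4, 0.2]
finger_gap: 1.002
gripper_force: 0.0
```

```bash
python3 - <<'E'
from plan import *
w,s=snap("wrist"); b,_=snap("top"); a,_=snap("scene")
print(s["position"],s["time_s"],np.degrees(np.arctan2(s["tcp_rot"][1,1],s["tcp_rot"][0,1])))
cv2.imwrite("pics/w1.png",w["image"][:,:,::-1])
for n,p in (("w",w),("t",b),("s",a)):
  for th in ("caddy_handle","caddy","tub","hook_seat","hook_stand","board"): print(n,th,[(d["at"],round(d["conf"],2)) for d in ctrl.mark_of(p,th)][:4])
print(w["hand_eye"])
E
```

```text
[0.56106275 0.27377257 0.26001419] 2.4667 9.131660282218505
w caddy_handle [([330.0, 221.8], 0.79), ([512.5, 15.6], 0.74), ([74.5, 137.4], 0.68)]
w caddy [([459.3, 50.1], 0.96), ([137.0, 135.9], 0.58)]
w tub []
w hook_seat []
w hook_stand [([379.2, 403.3], 0.86)]
w board []
t caddy_handle [([194.0, 192.4], 0.86), ([164.0, 305.8], 0.58), ([240.3, 219.0], 0.47)]
t caddy [([178.7, 310.5], 0.97), ([202.3, 200.4], 0.78), ([248.2, 226.4], 0.67), ([314.4, 215.4], 0.28)]
t tub [([315.1, 215.5], 0.69), ([245.3, 230.0], 0.63)]
t hook_seat [([314.4, 214.3], 0.76)]
t hook_stand [([318.5, 197.2], 0.63)]
t board [([247.5, 231.7], 0.69), ([402.5, 231.5], 0.62)]
s caddy_handle [([512.5, 260.2], 0.93), ([390.0, 284.1], 0.66), ([433.1, 338.1], 0.66), ([431.3, 248.1], 0.58)]
s caddy [([425.6, 366.8], 0.93), ([426.4, 274.7], 0.72), ([389.7, 310.3], 0.67), ([500.3, 284.7], 0.63)]
s tub [([387.1, 312.3], 0.56)]
s hook_seat [([319.8, 230.4], 0.87), ([336.0, 351.2], 0.15)]
s hook_stand [([301.1, 300.4], 0.95), ([328.5, 243.3], 0.46)]
s board [([248.9, 241.1], 0.7)]
[[-2.23451068e-04 -9.67794785e-01 -2.51740349e-01  7.22241062e-02]
 [ 9.99999967e-01 -1.84725274e-04 -1.77464216e-04  6.81676985e-04]
 [ 1.25246138e-04 -2.51740380e-01  9.67794795e-01 -1.60791402e-01]
 [ 0.00000000e+00  0.00000000e+00  0.00000000e+00  1.00000000e+00]]
```

View pics/w1.png

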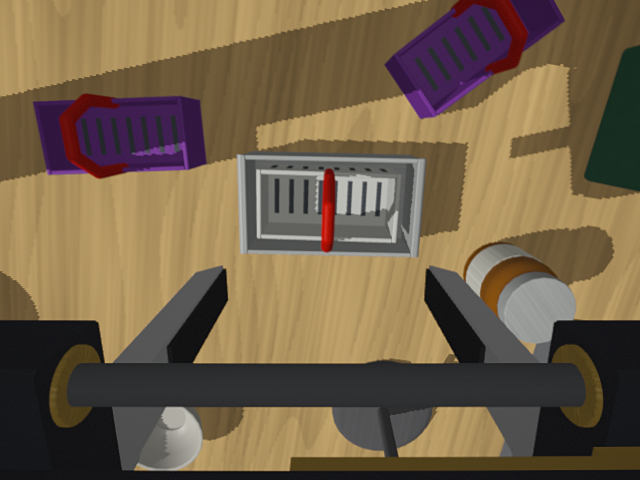

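The wrist picture shows the tub with rim corners near (240,155), (424,158), (418,257) and (242,252). The red bar runs along column 329, rows 170–252, with its middle near (329,218).

```bash
python3 - <<'E'
from plan import *
w,s=snap("wrist"); b,_=snap("top"); a,_=snap("scene")
print("handle",onz(w,[(330,221.8),(328.5,211),(328,232)],.119,s).round(4))
c=onz(w,[(240,155),(424,158),(418,257),(242,252)],.058,s); print("rim",c.round(4),c.mean(0).round(4))
print(tri([(w,np.array([330,221.8]),s),(b,np.array([240.8,218.7]),None),(a,np.array([392.2,283.5]),None)]))
# red bar pixels
m=w["image"].astype(int); r=(m[:,:,0]>120)&(m[:,:,1]<60)&(m[:,:,2]<60); r[:160]=0; r[260:]=0
v,u=np.nonzero(r); ok=(u>300)&(u<360); u,v=u[ok],v[ok]
for k in range(165,256,8):
    q=u[v==k]
    if len(q): print(k,q.min(),q.max())
# predicted handle outline for candidate centre
for cy in (.268,.273,.278):
    f=np.radians(9.4); ax=np.array([-np.sin(f),np.cos(f),0]); o=np.array([.562,cy,.004])
    P=[o+ax*y+[0,0,z] for y,z in ((-.034,.055),(-.034,.085),(-.013,.120),(.013,.120),(.034,.085),(.034,.055))]
    print(cy,proj(w,P,s).round(0).tolist())
E
```

```text
handle [[0.5634 0.2765 0.119 ]
 [0.5609 0.2847 0.119 ]
 [0.5632 0.2682 0.119 ]]
rim [[0.4775 0.3097 0.058 ]
 [0.6395 0.3335 0.058 ]
 [0.6544 0.242  0.058 ]
 [0.4891 0.2201 0.058 ]] [0.5651 0.2763 0.058 ]
(array([0.56304584, 0.27838529, 0.1280979 ]), np.float64(1.5635151843716244))
173 327 327
181 326 331
189 325 330
197 325 330
205 325 333
213 324 334
221 324 333
229 324 333
237 323 333
245 323 331
253 326 329
0.268 [[326.0, 251.0], [326.0, 261.0], [326.0, 250.0], [326.0, 217.0], [326.0, 183.0], [326.0, 178.0]]
0.273 [[327.0, 246.0], [327.0, 256.0], [327.0, 244.0], [327.0, 211.0], [327.0, 177.0], [327.0, 173.0]]
0.278 [[328.0, 241.0], [328.0, 250.0], [329.0, 238.0], [329.0, 204.0], [328.0, 171.0], [328.0, 167.0]]
```

Call:
send_rows(
  commands=[
    {"travel":[0.1,0.2,3.6],"angular":[0,0,0.015],"claw":7},
    {"travel":[0,0,3.6],"angular":[0,0,0],"claw":6},
    {"travel":[0,0,3.6],"angular":[0,0,0],"claw":4},
    {"travel":[0,0,3.3],"angular":[0,0,0],"claw":3},
    {"travel":[0,0,0],"angular":[0,0,0],"claw":3},
  ],
  force=50,
)

```text
time_s: 4.08
position: [0.5567, 0.2746, 0.1127]
tcp_rot: [[-0.146, 0.989, -0.013], [0.989, 0.146, -0.005], [-0.003, -0.013, -1.0]]
force: [-0.4, -0.3, -1.4]
finger_gap: 0.679
gripper_force: 0.0
```

Call:
send_rows(
  commands=[
    {"travel":[0,0,0],"angular":[0,0,0],"claw":0},
    {"travel":[0,0,0],"angular":[0,0,0],"claw":0},
    {"travel":[0,0,0],"angular":[0,0,0],"claw":0},
    {"travel":[0,0,0],"angular":[0,0,0],"claw":0},
    {"travel":[0,0,0],"angular":[0,0,0],"claw":0},
  ],
)

```text
time_s: 4.5
position: [0.5625, 0.2769, 0.1215]
tcp_rot: [[-0.147, 0.989, 0.003], [0.989, 0.147, 0.001], [0.001, 0.004, -1.0]]
force: [-0.4, -0.1, -0.8]
finger_gap: 0.328
gripper_force: 0.0
```

Call:
send_rows(
  commands=[
    {"travel":[0,0,0],"angular":[0,0,0],"claw":0},
    {"travel":[0,0,0],"angular":[0,0,0],"claw":0},
    {"travel":[0,0,0],"angular":[0,0,0],"claw":0},
    {"travel":[0,0,0],"angular":[0,0,0],"claw":0},
    {"travel":[0,0,0],"angular":[0,0,0],"claw":0},
  ],
)

```text
time_s: 4.92
position: [0.5619, 0.2767, 0.1197]
tcp_rot: [[-0.146, 0.989, 0.001], [0.989, 0.146, 0.001], [0.001, 0.001, -1.0]]
force: [0.5, 0.2, 0.8]
finger_gap: 0.089
gripper_force: 50.0
```

Call:
send_rows(
  commands=[
    {"travel":[0,0,-0.5],"angular":[0,0,0],"claw":0},
    {"travel":[0,0,-1],"angular":[0,0,0],"claw":0},
    {"travel":[0,0,-1],"angular":[0,0,0],"claw":0},
    {"travel":[0,0,0],"angular":[0,0,0],"claw":0},
  ],
)

```text
time_s: 5.25
position: [0.5629, 0.277, 0.1472]
tcp_rot: [[-0.146, 0.989, 0.004], [0.989, 0.146, 0.002], [0.001, 0.004, -1.0]]
force: [0.8, -0.5, -1.1]
finger_gap: 0.094
gripper_force: 50.0
```

```bash
python3 - <<'E'
from plan import *
s=ctrl.sense(); st=(s["position"],Ro.from_matrix(s["tcp_rot"]))
R=pose(0)
st=plan([.50,.20,.235],pose(8.4),5,st)
st=plan([.40,.03,.240],pose(5),6,st)
st=plan([.42,-.10,.240],pose(2),4,st)
st=plan([.545,-.25,.220],R,6,st)
E
```

```text
rows 5 turn/row [ 0.001 -0.     0.   ]
0 [-1.3, -1.5, -1.8] [0.001, -0.0, 0.0]
1 [-1.3, -1.5, -1.8] [0.001, -0.0, 0.0]
2 [-1.4, -1.4, -1.7] [0.001, -0.0, 0.0]
3 [-1.3, -1.5, -1.8] [0.001, -0.0, 0.0]
4 [-1.38, -1.42, -1.7] [0.001, -0.0, 0.0]
rows 6 turn/row [-0.   -0.    0.01]
0 [-2.6, -2.1, -0.1] [-0.0, -0.0, 0.01]
1 [-2.6, -2.0, -0.1] [-0.0, -0.0, 0.01]
2 [-2.6, -2.0, -0.1] [-0.0, -0.0, 0.01]
3 [-2.6, -2.0, -0.1] [-0.0, -0.0, 0.01]
4 [-2.6, -2.0, -0.1] [-0.0, -0.0, 0.01]
5 [-2.66, -1.9, -0.01] [-0.0, -0.0, 0.01]
rows 4 turn/row [-0.    -0.     0.013]
0 [-3.3, 0.2, -0.0] [-0.0, -0.0, 0.013]
1 [-3.3, 0.3, -0.0] [-0.0, -0.0, 0.013]
2 [-3.3, 0.3, -0.0] [-0.0, -0.0, 0.013]
3 [-3.2, 0.32, -0.01] [-0.0, -0.0, 0.013]
rows 6 turn/row [-0.    -0.     0.006]
0 [-2.6, 2.0, 0.3] [-0.0, -0.0, 0.006]
1 [-2.6, 2.0, 0.3] [-0.0, -0.0, 0.006]
2 [-2.5, 2.0, 0.3] [-0.0, -0.0, 0.006]
3 [-2.5, 2.0, 0.4] [-0.0, -0.0, 0.006]
4 [-2.5, 2.1, 0.3] [-0.0, -0.0, 0.006]
5 [-2.55, 2.09, 0.38] [-0.0, -0.0, 0.006]
```

Call:
send_rows(
  commands=[
    {"travel":[0,0,-2.0],"angular":[0,0,0],"claw":0},
    {"travel":[0,0,-2.5],"angular":[0,0,0],"claw":0},
    {"travel":[0,0,-2.5],"angular":[0,0,0],"claw":0},
    {"travel":[-1.3,-1.5,-1.8],"angular":[0,0,0],"claw":0},
    {"travel":[-1.3,-1.5,0],"angular":[0,0,0],"claw":0},
  ],
)

```text
time_s: 5.67
position: [0.5381, 0.2473, 0.237]
tcp_rot: [[-0.147, 0.989, 0.008], [0.989, 0.147, 0.003], [0.002, 0.009, -1.0]]
force: [0.7, -0.4, -1.6]
finger_gap: 0.09
gripper_force: 50.0
```

Call:
send_rows(
  commands=[
    {"travel":[-2,-2.3,0],"angular":[0,0,0],"claw":0},
    {"travel":[-2,-2,0],"angular":[0,0,0],"claw":0},
    {"travel":[-2.6,-2.1,-0.1],"angular":[0,0,0.01],"claw":0},
    {"travel":[-2.6,-2.0,-0.1],"angular":[0,0,0.01],"claw":0},
    {"travel":[-2.6,-2.0,-0.1],"angular":[0,0,0.01],"claw":0},
  ],
)

```text
time_s: 6.08
position: [0.448, 0.1138, 0.2358]
tcp_rot: [[-0.117, 0.993, 0.001], [0.993, 0.117, -0.0], [-0.0, 0.001, -1.0]]
force: [0.4, -0.4, -1.1]
finger_gap: 0.09
gripper_force: 50.0
```

Call:
send_rows(
  commands=[
    {"travel":[-2.6,-2.0,-0.1],"angular":[0,0,0.01],"claw":0},
    {"travel":[-2.6,-2.0,-0.1],"angular":[0,0,0.01],"claw":0},
    {"travel":[-2.7,-1.9,0],"angular":[0,0,0.01],"claw":0},
    {"travel":[-3.3,0.2,0],"angular":[0,0,0.013],"claw":0},
    {"travel":[-3.3,0.3,0],"angular":[0,0,0.013],"claw":0},
  ],
)

```text
time_s: 6.5
position: [0.4077, -0.0362, 0.2382]
tcp_rot: [[-0.061, 0.998, 0.001], [0.998, 0.061, -0.0], [-0.0, 0.001, -1.0]]
force: [1.9, 0.6, -0.7]
finger_gap: 0.09
gripper_force: 50.0
```

Call:
send_rows(
  commands=[
    {"travel":[-3.3,0.3,0],"angular":[0,0,0.013],"claw":0},
    {"travel":[-3.2,0.3,0],"angular":[0,0,0.013],"claw":0},
    {"travel":[-2.6,2.0,0],"angular":[0,0,0.006],"claw":0},
    {"travel":[-2.6,2.0,0],"angular":[0,0,0.006],"claw":0},
    {"travel":[-2.5,2.0,0.3],"angular":[0,0,0.006],"claw":0},
  ],
)

```text
time_s: 6.92
position: [0.4817, -0.1771, 0.2355]
tcp_rot: [[-0.015, 1.0, 0.002], [1.0, 0.015, -0.001], [-0.001, 0.002, -1.0]]
force: [0.7, 0.9, -1.2]
finger_gap: 0.089
gripper_force: 50.0
```

Call:
send_rows(
  commands=[
    {"travel":[-2.5,2.0,0.3],"angular":[0,0,0.006],"claw":0},
    {"travel":[-1.5,1.5,0.3],"angular":[0,0,0.006],"claw":0},
    {"travel":[0,0,0],"angular":[0,0,0],"claw":0},
    {"travel":[0,0,0],"angular":[0,0,0],"claw":0},
    {"travel":[0,0,0],"angular":[0,0,0],"claw":0},
  ],
)

```text
time_s: 7.33
position: [0.5157, -0.214, 0.2284]
tcp_rot: [[-0.005, 1.0, -0.001], [1.0, 0.005, 0.001], [0.001, -0.001, -1.0]]
force: [0.9, 0.7, -2.2]
finger_gap: 0.091
gripper_force: 50.0
```

```bash
python3 - <<'E'
from plan import *
w,s=snap("wrist"); a,_=snap("scene"); b,_=snap("top")
cv2.imwrite("pics/w2.png",np.hstack([cv2.resize(w["image"],(400,300)),cv2.resize(a["image"][150:330,200:440],(400,300))])[:,:,::-1])
for n,p,q in (("w",w,s),("s",a,None),("t",b,None)):
    print(n,[(d["at"],round(d["conf"],2)) for d in ctrl.mark_of(p,"board")][:3], [(d["at"],round(d["conf"],2)) for d in ctrl.mark_of(p,"hook_seat")][:3])
plan([.545,-.25,.160],pose(0))
E
```

```text
w [] []
s [([248.4, 242.2], 0.8)] [([317.9, 231.4], 0.64)]
t [([400.8, 232.6], 0.65)] [([316.3, 215.4], 0.62)]
rows 3 turn/row [0.    0.    0.002]
0 [-1.2, 0.9, 2.3] [0.0, 0.0, 0.002]
1 [-1.2, 1.0, 2.3] [0.0, 0.0, 0.002]
2 [-1.17, 0.95, 2.27] [0.0, 0.0, 0.002]
```

View pics/w2.png

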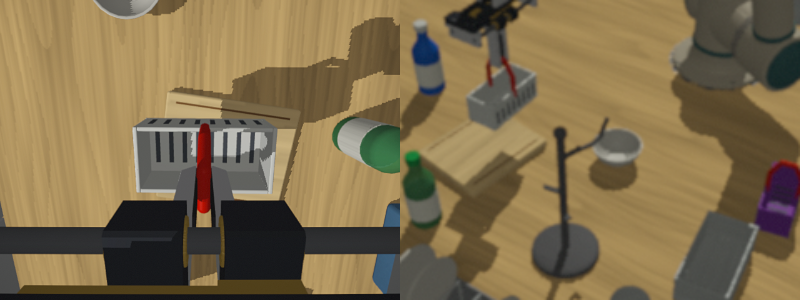

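The caddy hangs level from the jaws (left, bar near (205,165)) above the board, and the tub is empty (right, near (715,260)). Now I lower it.

Call:
send_rows(
  commands=[
    {"travel":[-1.2,0.9,2.3],"angular":[0,0,0],"claw":0},
    {"travel":[-1.2,1.0,2.3],"angular":[0,0,0],"claw":0},
    {"travel":[-1.2,1.0,2.2],"angular":[0,0,0],"claw":0},
    {"travel":[0,0,1],"angular":[0,0,0],"claw":0},
    {"travel":[0,0,0.5],"angular":[0,0,0],"claw":0},
  ],
)

```text
time_s: 8.2
position: [0.5446, -0.25, 0.1432]
tcp_rot: [[-0.004, 1.0, -0.004], [1.0, 0.004, 0.003], [0.003, -0.004, -1.0]]
force: [-0.8, 0.7, -1.6]
finger_gap: 0.098
gripper_force: 50.0
```

Call:
send_rows(
  commands=[
    {"travel":[0,0,0],"angular":[0,0,0],"claw":0},
    {"travel":[0,0,0],"angular":[0,0,0],"claw":0},
    {"travel":[0,0,0.3],"angular":[0,0,0],"claw":0},
    {"travel":[0,0,0.3],"angular":[0,0,0],"claw":0},
    {"travel":[0,0,0.3],"angular":[0,0,0],"claw":0},
  ],
)

```text
time_s: 8.62
position: [0.546, -0.2504, 0.1373]
tcp_rot: [[-0.005, 1.0, 0.002], [1.0, 0.005, -0.001], [-0.001, 0.002, -1.0]]
force: [-0.5, -0.3, -2.4]
finger_gap: 0.09
gripper_force: 50.0
```

Call:
send_rows(
  commands=[
    {"travel":[0,0,0.2],"angular":[0,0,0],"claw":0},
    {"travel":[0,0,0.1],"angular":[0,0,0],"claw":0},
    {"travel":[0,0,0],"angular":[0,0,0],"claw":0},
    {"travel":[0,0,0],"angular":[0,0,0],"claw":0},
  ],
)

```text
time_s: 8.95
position: [0.546, -0.2506, 0.1337]
tcp_rot: [[-0.005, 1.0, 0.001], [1.0, 0.005, -0.0], [-0.0, 0.001, -1.0]]
force: [0.5, 0.4, -0.4]
finger_gap: 0.091
gripper_force: 50.0
```

Call:
send_rows(
  commands=[
    {"travel":[0,0,0.1],"angular":[0,0,0],"claw":0},
    {"travel":[0,0,0],"angular":[0,0,0],"claw":0},
    {"travel":[0,0,0],"angular":[0,0,0],"claw":0},
  ],
)

```text
time_s: 9.2
position: [0.5463, -0.2506, 0.1335]
tcp_rot: [[-0.005, 1.0, 0.002], [1.0, 0.005, -0.0], [-0.0, 0.002, -1.0]]
force: [0.2, 1.4, 6.2]
finger_gap: 0.093
gripper_force: 50.0
```

Call:
send_rows(
  commands=[
    {"travel":[0,0,0],"angular":[0,0,0],"claw":2},
    {"travel":[0,0,0],"angular":[0,0,0],"claw":4},
    {"travel":[0,0,0],"angular":[0,0,0],"claw":5},
    {"travel":[0,0,0],"angular":[0,0,0],"claw":5},
    {"travel":[0,0,0],"angular":[0,0,0],"claw":5},
  ],
)

```text
time_s: 9.62
position: [0.5455, -0.2505, 0.132]
tcp_rot: [[-0.005, 1.0, -0.001], [1.0, 0.005, 0.0], [0.0, -0.001, -1.0]]
force: [0.6, 0.5, -0.3]
finger_gap: 0.409
gripper_force: 0.0
```

Call:
send_rows(
  commands=[
    {"travel":[0,0,0],"angular":[0,0,0],"claw":6},
    {"travel":[0,0,-1],"angular":[0,0,0],"claw":9.4},
    {"travel":[0,0,-3],"angular":[0,0,0],"claw":9.4},
    {"travel":[0,0,-4],"angular":[0,0,0],"claw":9.4},
    {"travel":[0,0,-3],"angular":[0,0,0],"claw":9.4},
  ],
)

```text
time_s: 10.03
position: [0.546, -0.2507, 0.2454]
tcp_rot: [[-0.005, 1.0, 0.002], [1.0, 0.005, -0.001], [-0.001, 0.002, -1.0]]
force: [1.0, -0.4, 0.5]
finger_gap: 0.759
gripper_force: 0.0
```

```bash
python3 - <<'E'
from plan import *
w,s=snap("wrist"); a,_=snap("scene")
cv2.imwrite("pics/w3.png",np.hstack([cv2.resize(w["image"],(520,390)),cv2.resize(a["image"][150:330,200:320],(260,390))])[:,:,::-1])
print(s["position"],s["time_s"],[(d["at"],round(d["conf"],2)) for d in ctrl.mark_of(w,"caddy_handle")][:3],[(d["at"],round(d["conf"],2)) for d in ctrl.mark_of(w,"caddy")][:3])
E
```

```text
[ 0.54599555 -0.25070006  0.24541641] 10.0333 [([327.3, 233.3], 0.9)] [([324.8, 205.2], 0.78)]
```

View pics/w3.png

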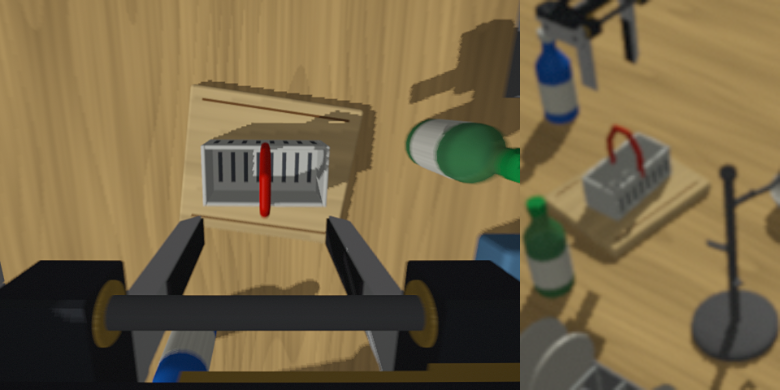

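The caddy stands upright on the board and is released: rim about (203,145) to (328,205), bar along column 265. Next I regrip across its width at the near end.

```bash
python3 - <<'E'
from plan import *
w,s=snap("wrist"); a,_=snap("scene"); b,_=snap("top")
print("handle",onz(w,[(327.3,233.3)],.133,s), "rim corners", onz(w,[(250,179),(404,179),(402,253),(250,253)],.073,s).round(4).tolist())
print("seat",tri([(a,np.array(x),None) for x in ((317.9,231.4),(319.8,230.4),(317.8,232.8))]+[(b,np.array(x),None) for x in ((316.3,215.4),(314.4,214.3),(316.2,213.1))]))
print("base",onz(b,[(317.5,196.5)],.014),onz(a,[(300.5,298)],.014))
L=np.radians(35); g=np.array([.494,-.2505,.057]); z=np.array([np.sin(L),0,-np.cos(L)])
st=plan([.42,-.2505,.27],pose(-89.7,0),None)
st=plan(g-z*.12,pose(-89.7,35),6,st)
E
```

```text
handle [[ 0.54806996 -0.25095279  0.133     ]] rim corners [[0.4846, -0.221, 0.073], [0.6114, -0.2205, 0.073], [0.6132, -0.2844, 0.073], [0.4819, -0.2849, 0.073]]
seat (array([0.56089071, 0.03613246, 0.19483463]), np.float64(1.4024185177252662))
base [[0.66664156 0.03414139 0.014     ]] [[0.66404067 0.04106986 0.014     ]]
rows 14 turn/row [-0.     0.     0.112]
0 [0.0, -0.9, -0.2] [-0.0, 0.0, 0.112]
1 [-0.1, -0.9, -0.2] [-0.0, 0.0, 0.112]
2 [-0.2, -0.9, -0.2] [-0.0, 0.0, 0.112]
3 [-0.3, -0.8, -0.2] [-0.0, 0.0, 0.112]
4 [-0.4, -0.8, -0.2] [-0.0, 0.0, 0.112]
5 [-0.5, -0.8, -0.2] [-0.0, 0.0, 0.112]
6 [-0.5, -0.7, -0.2] [-0.0, 0.0, 0.112]
7 [-0.6, -0.6, -0.2] [-0.0, 0.0, 0.112]
8 [-0.7, -0.6, -0.2] [-0.0, 0.0, 0.112]
9 [-0.8, -0.5, -0.2] [-0.0, 0.0, 0.112]
10 [-0.8, -0.4, -0.2] [-0.0, 0.0, 0.112]
11 [-0.8, -0.3, -0.2] [-0.0, 0.0, 0.112]
12 [-0.9, -0.2, -0.2] [-0.0, 0.0, 0.112]
13 [-0.83, -0.05, -0.28] [-0.0, 0.0, 0.112]
rows 6 turn/row [-0.     0.102  0.   ]
0 [0.1, 0.0, 1.9] [-0.0, 0.102, 0.0]
1 [-0.1, 0.0, 1.9] [-0.0, 0.102, 0.0]
2 [-0.3, 0.0, 1.9] [-0.0, 0.102, 0.0]
3 [-0.5, 0.0, 1.9] [-0.0, 0.102, 0.0]
4 [-0.7, 0.0, 1.8] [-0.0, 0.102, 0.0]
5 [-0.82, 0.03, 1.67] [-0.0, 0.102, 0.0]
```

Call:
send_rows(
  commands=[
    {"travel":[0,-0.9,-0.2],"angular":[0,0,0.112],"claw":9.4},
    {"travel":[-0.1,-0.9,-0.2],"angular":[0,0,0.112],"claw":9.4},
    {"travel":[-0.2,-0.9,-0.2],"angular":[0,0,0.112],"claw":9.4},
    {"travel":[-0.3,-0.8,-0.2],"angular":[0,0,0.112],"claw":9.4},
    {"travel":[-0.4,-0.8,-0.2],"angular":[0,0,0.112],"claw":9.4},
  ],
)

```text
time_s: 10.8
position: [0.4998, -0.2505, 0.2506]
tcp_rot: [[0.532, 0.847, -0.003], [0.847, -0.532, 0.002], [0.0, -0.004, -1.0]]
force: [-0.1, 0.1, -0.3]
finger_gap: 0.998
gripper_force: 0.0
```

Call:
send_rows(
  commands=[
    {"travel":[-0.5,-0.8,-0.2],"angular":[0,0,0.112],"claw":9.4},
    {"travel":[-0.5,-0.7,-0.2],"angular":[0,0,0.112],"claw":9.4},
    {"travel":[-0.6,-0.6,-0.2],"angular":[0,0,0.112],"claw":9.4},
    {"travel":[-0.7,-0.6,-0.2],"angular":[0,0,0.112],"claw":9.4},
    {"travel":[-0.8,-0.5,-0.2],"angular":[0,0,0.112],"claw":9.4},
  ],
)

```text
time_s: 11.22
position: [0.4547, -0.25, 0.2608]
tcp_rot: [[0.9, 0.435, -0.003], [0.435, -0.9, 0.002], [-0.002, -0.003, -1.0]]
force: [0.2, -0.8, 0.6]
finger_gap: 0.998
gripper_force: 0.0
```

Call:
send_rows(
  commands=[
    {"travel":[-0.8,-0.4,-0.2],"angular":[0,0,0.112],"claw":9.4},
    {"travel":[-0.8,-0.3,-0.2],"angular":[0,0,0.112],"claw":9.4},
    {"travel":[-0.9,-0.2,-0.2],"angular":[0,0,0.112],"claw":9.4},
    {"travel":[-0.8,-0.1,-0.2],"angular":[0,0,0.112],"claw":9.4},
    {"travel":[0,0,0],"angular":[0,0,0],"claw":9.4},
  ],
)

```text
time_s: 11.63
position: [0.4193, -0.2499, 0.2694]
tcp_rot: [[1.0, 0.005, -0.003], [0.005, -1.0, 0.002], [-0.003, -0.002, -1.0]]
force: [0.4, -0.1, -0.1]
finger_gap: 0.998
gripper_force: 0.0
```

Call:
send_rows(
  commands=[
    {"travel":[0.1,0,0],"angular":[0,0.102,0],"claw":9.4},
    {"travel":[-0.1,0,0],"angular":[0,0.102,0],"claw":9.4},
    {"travel":[-0.3,0,0],"angular":[0,0.102,0],"claw":9.4},
    {"travel":[-0.5,0,0],"angular":[0,0.102,0],"claw":9.4},
    {"travel":[-0.7,0,0],"angular":[0,0.102,0],"claw":9.4},
  ],
)

```text
time_s: 12.05
position: [0.4074, -0.2505, 0.2655]
tcp_rot: [[0.87, 0.011, 0.493], [0.011, -1.0, 0.003], [0.493, 0.003, -0.87]]
force: [-0.5, -0.3, -0.8]
finger_gap: 1.002
gripper_force: 0.0
```

Call:
send_rows(
  commands=[
    {"travel":[-0.8,0,0],"angular":[0,0.102,0],"claw":9.4},
    {"travel":[0,0,0],"angular":[0,0,0],"claw":9.4},
    {"travel":[0,0,0],"angular":[0,0,0],"claw":9.4},
    {"travel":[0,0,0],"angular":[0,0,0],"claw":9.4},
  ],
)

```text
time_s: 12.38
position: [0.4008, -0.2515, 0.2622]
tcp_rot: [[0.821, 0.008, 0.57], [0.007, -1.0, 0.004], [0.57, 0.0, -0.821]]
force: [0.5, -0.7, -1.0]
finger_gap: 0.998
gripper_force: 0.0
```

```bash
python3 - <<'E'
from plan import *
s=ctrl.sense(); print(s["position"],s["joints"].round(0))
L=np.radians(35); g=np.array([.495,-.2515,.057]); z=np.array([np.sin(L),0,-np.cos(L)])
st=plan(g-z*.09,pose(-90,35),4)
st=plan(g,pose(-90,35),4,st)
E
```

```text
[ 0.40084107 -0.25151078  0.26220484] [-66.  -6. 116.  37.  61.   8.]
rows 4 turn/row [-0.001  0.001  0.002]
0 [-1.0, 0.0, 3.3] [-0.001, 0.001, 0.002]
1 [-1.0, 0.0, 3.3] [-0.001, 0.001, 0.002]
2 [-1.0, 0.0, 3.3] [-0.001, 0.001, 0.002]
3 [-1.02, 0.02, 3.32] [-0.001, 0.001, 0.002]
rows 4 turn/row [-0.  0. -0.]
0 [-0.0, 0.0, 2.3] [-0.0, 0.0, -0.0]
1 [-0.0, 0.0, 2.2] [-0.0, 0.0, -0.0]
2 [-0.0, 0.0, 2.3] [-0.0, 0.0, -0.0]
3 [-0.0, 0.01, 2.2] [-0.0, 0.0, -0.0]
```

Call:
send_rows(
  commands=[
    {"travel":[-1.0,0,3.3],"angular":[0,0,0.002],"claw":9.4},
    {"travel":[-1.0,0,3.3],"angular":[0,0,0.002],"claw":9.4},
    {"travel":[-1.0,0,3.3],"angular":[0,0,0.002],"claw":9.4},
    {"travel":[-1.0,0,3.3],"angular":[0,0,0.002],"claw":9.4},
    {"travel":[0,0,0],"angular":[0,0,0],"claw":9.4},
  ],
)

```text
time_s: 12.8
position: [0.4441, -0.2467, 0.1257]
tcp_rot: [[0.824, 0.008, 0.566], [-0.0, -1.0, 0.015], [0.566, -0.013, -0.824]]
force: [0.7, 1.3, -1.0]
finger_gap: 1.001
gripper_force: 0.0
```

```bash
python3 - <<'E'
from plan import *
w,s=snap("wrist")
cv2.imwrite("pics/w4.png",w["image"][:,:,::-1])
print(s["position"],s["tcp_rot"].round(3).tolist(),[(d["at"],round(d["conf"],2)) for d in ctrl.mark_of(w,"caddy_handle")][:3])
plan([.495,-.2515,.057],pose(-90,35),6)
E
```

```text
[ 0.44411226 -0.24667156  0.12568827] [[0.824, 0.008, 0.566], [-0.0, -1.0, 0.015], [0.566, -0.013, -0.824]] [([337.1, 93.6], 0.65)]
rows 6 turn/row [-0.002  0.001  0.   ]
0 [-0.0, 0.1, 1.5] [-0.002, 0.001, 0.0]
1 [-0.0, 0.0, 1.5] [-0.002, 0.001, 0.0]
2 [-0.0, 0.0, 1.5] [-0.002, 0.001, 0.0]
3 [-0.0, 0.1, 1.5] [-0.002, 0.001, 0.0]
4 [-0.0, 0.0, 1.5] [-0.002, 0.001, 0.0]
5 [-0.08, 0.08, 1.4] [-0.002, 0.001, 0.0]
```

View pics/w4.png

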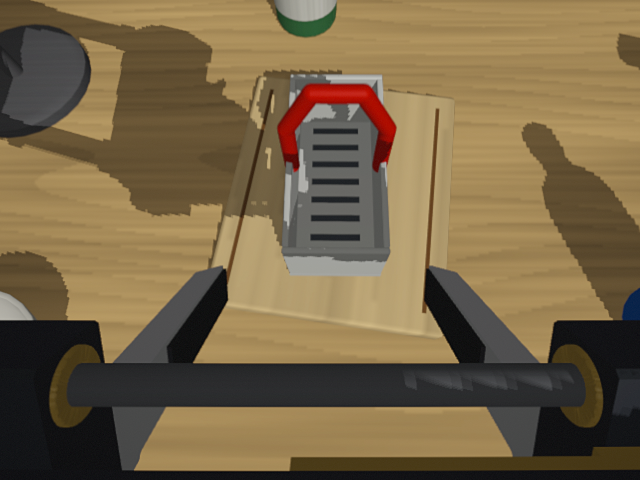

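The caddy lies between the fingers: near rim at (285–390, 255), bar middle (337,95), fingers at columns 225 and 425. I'll advance.

Call:
send_rows(
  commands=[
    {"travel":[0,0,1.0],"angular":[0,0,0],"claw":9.4},
    {"travel":[0,0,1.5],"angular":[0,0,0],"claw":9.4},
    {"travel":[0,0,1.0],"angular":[0,0,0],"claw":9.4},
    {"travel":[0,0,0],"angular":[0,0,0],"claw":9.4},
    {"travel":[0,0,0],"angular":[0,0,0],"claw":9.4},
  ],
)

```text
time_s: 13.32
position: [0.4641, -0.2506, 0.1039]
tcp_rot: [[0.82, 0.003, 0.573], [0.001, -1.0, 0.004], [0.573, -0.002, -0.82]]
force: [0.6, 0.7, -1.3]
finger_gap: 1.004
gripper_force: 0.0
```

```bash
python3 - <<'E'
from plan import *
w,s=snap("wrist"); d=ctrl.mark_of(w,"caddy_handle")
print(s["position"],s["tcp_rot"].round(3).tolist(),[onz(w,[q["at"]],.133,s).round(4) for q in d][:2])
plan([.495,-.2515,.057],pose(-90,35),4)
E
```

```text
[ 0.46409147 -0.2505998   0.10390412] [[0.82, 0.003, 0.573], [0.001, -1.0, 0.004], [0.573, -0.002, -0.82]] [array([[ 0.5467, -0.2526,  0.133 ]])]
rows 4 turn/row [-0.001  0.     0.   ]
0 [-0.0, 0.0, 1.4] [-0.001, 0.0, 0.0]
1 [-0.0, 0.0, 1.4] [-0.001, 0.0, 0.0]
2 [-0.0, 0.1, 1.4] [-0.001, 0.0, 0.0]
3 [-0.09, 0.0, 1.43] [-0.001, 0.0, 0.0]
```

Caddy middle (0.547, -0.252), which agrees with the earlier fix. I advance fully and close.

Call:
send_rows(
  commands=[
    {"travel":[0,0,1.4],"angular":[0,0,0],"claw":9.4},
    {"travel":[0,0.1,1.4],"angular":[0,0,0],"claw":9.4},
    {"travel":[0,0,1.4],"angular":[0,0,0],"claw":9.4},
    {"travel":[-0.1,0,1.4],"angular":[0,0,0],"claw":9.4},
    {"travel":[0,0,0],"angular":[0,0,0],"claw":9.4},
  ],
  force=60,
)

```text
time_s: 13.83
position: [0.4943, -0.2506, 0.0548]
tcp_rot: [[0.821, 0.002, 0.571], [-0.002, -1.0, 0.006], [0.571, -0.006, -0.821]]
force: [-0.0, -0.5, -0.1]
finger_gap: 1.0
gripper_force: 0.0
```

Call:
send_rows(
  commands=[
    {"travel":[0,0,0],"angular":[0,0,0],"claw":7.5},
    {"travel":[0,0,0],"angular":[0,0,0],"claw":7},
    {"travel":[0,0,0],"angular":[0,0,0],"claw":6.6},
    {"travel":[0,0,0],"angular":[0,0,0],"claw":6.2},
    {"travel":[0,0,0],"angular":[0,0,0],"claw":5},
  ],
)

```text
time_s: 14.25
position: [0.4938, -0.2509, 0.0559]
tcp_rot: [[0.821, 0.001, 0.572], [-0.001, -1.0, 0.004], [0.572, -0.004, -0.821]]
force: [-0.2, -1.0, 1.2]
finger_gap: 0.683
gripper_force: 3.9
```

Call:
send_rows(
  commands=[
    {"travel":[0,0,0],"angular":[0,0,0],"claw":4},
    {"travel":[0,0,0],"angular":[0,0,0],"claw":3},
    {"travel":[0,0,0],"angular":[0,0,0],"claw":3},
  ],
)

```text
time_s: 14.5
position: [0.4938, -0.251, 0.0559]
tcp_rot: [[0.821, 0.001, 0.572], [-0.001, -1.0, 0.004], [0.572, -0.004, -0.821]]
force: [-4.4, 0.9, 5.9]
finger_gap: 0.68
gripper_force: 59.9
```

Call:
send_rows(
  commands=[
    {"travel":[0.3,0,-0.4],"angular":[0,0,0],"claw":3},
    {"travel":[0.6,0,-0.8],"angular":[0,0,0],"claw":3},
    {"travel":[1.1,0,-1.6],"angular":[0,0,0],"claw":3},
    {"travel":[1.1,0,-1.6],"angular":[0,0,0],"claw":3},
    {"travel":[1.1,0,-1.6],"angular":[0,0,0],"claw":3},
  ],
)

```text
time_s: 14.92
position: [0.4932, -0.2501, 0.1282]
tcp_rot: [[0.822, 0.002, 0.569], [-0.002, -1.0, 0.007], [0.569, -0.007, -0.822]]
force: [-0.3, 0.3, -1.9]
finger_gap: 0.675
gripper_force: 59.9
```

Call:
send_rows(
  commands=[
    {"travel":[0,0,0],"angular":[0,0,0],"claw":3},
    {"travel":[0,0,0],"angular":[0,0,0],"claw":3},
    {"travel":[0,0,0],"angular":[0,0,0],"claw":3},
  ],
)

```text
time_s: 15.17
position: [0.4933, -0.2499, 0.1271]
tcp_rot: [[0.822, 0.002, 0.57], [-0.002, -1.0, 0.007], [0.57, -0.007, -0.822]]
force: [-0.5, -0.1, -1.8]
finger_gap: 0.68
gripper_force: 59.9
```

```bash
python3 - <<'E'
from plan import *
w,s=snap("wrist"); a,_=snap("scene"); b,_=snap("top")
cv2.imwrite("pics/w5.png",np.hstack([cv2.resize(w["image"],(520,390)),cv2.resize(a["image"][150:330,200:320],(260,390))])[:,:,::-1])
pred=s["position"]+[.053,-.001,.077]
print(s["position"],"pred px",proj(w,pred,s),[ (q["at"],q["conf"]) for q in ctrl.mark_of(w,"caddy_handle")][:2],proj(a,pred),[q["at"] for q in ctrl.mark_of(a,"caddy_handle")][:5])
E
```

```text
[ 0.49333645 -0.24994966  0.12711855] pred px [[326.45675189  78.39592351]] [([327.9, 78.7], 0.68)] [[243.11629494 192.13227423]] [[513.5, 261.0], [431.7, 248.3], [332.8, 245.6], [432.7, 337.4], [242.2, 189.9]]
```

View pics/w5.png

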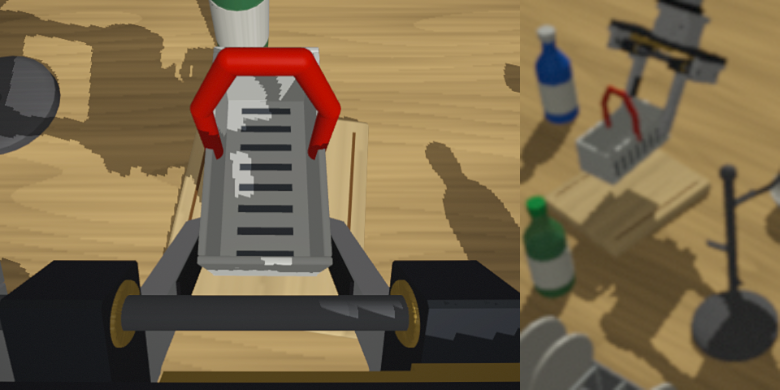

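No slip: the bar is seen at (328,79) in the wrist picture against (326,78) predicted, and the caddy is level in the jaws above the board. Next I plan the way to in front of the hook.

```bash
python3 - <<'E'
from plan import *
R=pose(-90,35)
st=plan([.38,-.15,.158],R,5)
st=plan([.38,.037,.158],R,6,st)
E
```

```text
rows 5 turn/row [-0.001  0.001 -0.001]
0 [-1.5, -2.0, -1.8] [-0.001, 0.001, -0.001]
1 [-1.5, -2.0, -1.8] [-0.001, 0.001, -0.001]
2 [-1.5, -2.0, -1.8] [-0.001, 0.001, -0.001]
3 [-1.5, -2.0, -1.8] [-0.001, 0.001, -0.001]
4 [-1.57, -2.07, -1.78] [-0.001, 0.001, -0.001]
rows 6 turn/row [-0. -0.  0.]
0 [0.0, -3.1, 0.0] [-0.0, -0.0, 0.0]
1 [0.0, -3.1, 0.0] [-0.0, -0.0, 0.0]
2 [0.0, -3.1, 0.0] [-0.0, -0.0, 0.0]
3 [0.0, -3.1, 0.0] [-0.0, -0.0, 0.0]
4 [0.0, -3.1, 0.0] [-0.0, -0.0, 0.0]
5 [0.04, -3.2, 0.03] [-0.0, -0.0, 0.0]
```

Call:
send_rows(
  commands=[
    {"travel":[-1.5,-2.0,-1.8],"angular":[-0.001,0,0],"claw":3},
    {"travel":[-1.5,-2.0,-1.8],"angular":[-0.001,0,0],"claw":3},
    {"travel":[-1.5,-2.0,-1.8],"angular":[-0.001,0,0],"claw":3},
    {"travel":[-1.5,-2.0,-1.8],"angular":[-0.001,0,0],"claw":3},
    {"travel":[-1.6,-2.1,-1.8],"angular":[-0.001,0,0],"claw":3},
  ],
)

```text
time_s: 15.83
position: [0.3793, -0.1488, 0.1587]
tcp_rot: [[0.822, -0.001, 0.57], [-0.002, -1.0, 0.001], [0.57, -0.002, -0.822]]
force: [-0.2, -0.0, -0.2]
finger_gap: 0.678
gripper_force: 59.9
```

Call:
send_rows(
  commands=[
    {"travel":[0,-2.6,0],"angular":[0,0,0],"claw":3},
    {"travel":[0,-2.6,0],"angular":[0,0,0],"claw":3},
    {"travel":[0,-2.6,0],"angular":[0,0,0],"claw":3},
    {"travel":[0,-2.6,0],"angular":[0,0,0],"claw":3},
    {"travel":[0,-2.6,0],"angular":[0,0,0],"claw":3},
  ],
)

```text
time_s: 16.25
position: [0.3796, -0.019, 0.1591]
tcp_rot: [[0.821, -0.004, 0.571], [-0.004, -1.0, -0.0], [0.571, -0.002, -0.821]]
force: [-0.4, -0.2, -3.6]
finger_gap: 0.675
gripper_force: 59.9
```

Call:
send_rows(
  commands=[
    {"travel":[0,-2.6,0],"angular":[0,0,0],"claw":3},
    {"travel":[0,-2.0,0],"angular":[0,0,0],"claw":3},
    {"travel":[0,-1.0,0],"angular":[0,0,0],"claw":3},
    {"travel":[0,0,0],"angular":[0,0,0],"claw":3},
    {"travel":[0,0,0],"angular":[0,0,0],"claw":3},
  ],
)

```text
time_s: 16.67
position: [0.3795, 0.0303, 0.1583]
tcp_rot: [[0.823, 0.002, 0.568], [0.001, -1.0, 0.002], [0.568, -0.001, -0.823]]
force: [0.4, 0.4, -1.5]
finger_gap: 0.675
gripper_force: 59.9
```

```bash
python3 - <<'E'
from plan import *
w,s=snap("wrist"); a,_=snap("scene"); b,_=snap("top")
cv2.imwrite("pics/w6.png",w["image"][:,:,::-1])
hd=s["position"]+[.053,-.001,.077]
print(s["position"],s["tcp_rot"].round(3).tolist(),s["time_s"])
print("bar pred",proj(w,hd,s),[q["at"] for q in ctrl.mark_of(w,"caddy_handle")][:2])
seat=np.array([.561,.036,.194]); base=np.array([.664,.037,0])
print("seat pred",proj(w,seat,s), [(q["at"],round(q["conf"],2)) for q in ctrl.mark_of(w,"hook_seat")][:2])
print("tip pred",proj(w,seat+[-.032,0,.022],s),"post top",proj(w,base+[0,0,.289],s))
print([(q["at"],round(q["conf"],2)) for q in ctrl.mark_of(a,"hook_seat")+ctrl.mark_of(b,"hook_seat")])
E
```

```text
[0.37945232 0.03026395 0.15825473] [[0.823, 0.002, 0.568], [0.001, -1.0, 0.002], [0.568, -0.001, -0.823]] 16.6667
bar pred [[327.76448923  78.62563629]] [[325.3, 74.7]]
seat pred [[313.95042431 -69.98752599]] [([630.1, 152.7], 0.55)]
tip pred [[311.65995586 -72.86152259]] post top [[ 307.85210986 -510.35595401]]
[([316.1, 231.7], 0.85), ([317.7, 215.5], 0.77)]
```

View pics/w6.png

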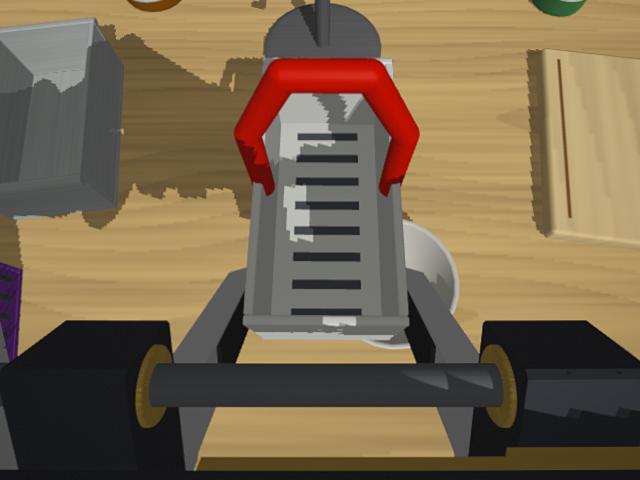

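The wrist picture shows the bar at (327,75), the stand's disc from column 264 to 381 (middle about 322), and the post straight ahead at column 322. The bowl is well below.

```bash
python3 - <<'E'
from plan import *
w,s=snap("wrist"); a,_=snap("scene"); b,_=snap("top")
print(s["position"],"disc",onz(w,[(264,48),(381,48),(322.5,48)],.014,s).round(4).tolist())
S=[(317.9,231.4),(319.8,230.4),(317.8,232.8),(316.1,231.7)];T=[(316.3,215.4),(314.4,214.3),(316.2,213.1),(317.7,215.5)]
print(onz(a,S,.194).round(3).tolist(),onz(b,T,.194).round(3).tolist())
# dark hook bar across rows in top view
g=b["image"].astype(int).sum(2)
for r in range(200,226,2): print(r,[c for c in range(306,330) if g[r,c]<230])
c=np.hstack([cv2.resize(a["image"][200:260,290:350],(400,400),interpolation=cv2.INTER_CUBIC),cv2.resize(b["image"][170:230,290:350],(400,400),interpolation=cv2.INTER_CUBIC)]); cv2.imwrite("pics/hook.png",c[:,:,::-1])
E
```

```text
[0.38020255 0.02816865 0.15882079] disc [[0.6639, 0.0889, 0.014], [0.6633, -0.0296, 0.014], [0.6636, 0.0297, 0.014]]
[[0.561, 0.033, 0.194], [0.554, 0.036, 0.194], [0.566, 0.036, 0.194], [0.565, 0.03, 0.194]] [[0.557, 0.035, 0.194], [0.561, 0.041, 0.194], [0.565, 0.035, 0.194], [0.557, 0.03, 0.194]]
200 []
202 []
204 [306, 307, 308, 309, 310]
206 [306, 307, 308, 309, 310, 311]
208 [306, 307, 308, 309, 310, 311, 312]
210 [308, 309, 310, 311, 312]
212 [312, 313, 314]
214 []
216 []
218 []
220 []
222 []
224 []
```

View pics/hook.png

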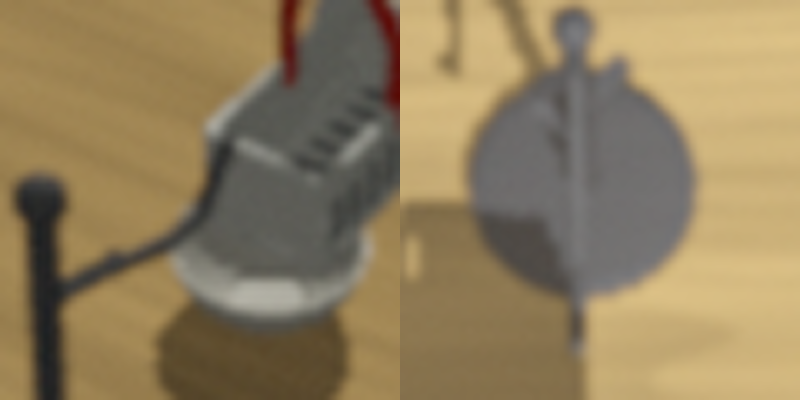

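In the crops, the post top is at top-view (316.0,174.0) and the hook tip at (316.6,222.5). In the scene view the tip is near (324,221). I'll turn these into positions.

```bash
python3 - <<'E'
from plan import *
s=ctrl.sense(); a,_=snap("scene"); b,_=snap("top")
print("top: posttop",onz(b,[(316,174)],.289),"tip",onz(b,[(316.6,222.0)],.212),"disc",onz(b,[(317.1,197.4)],.014))
print("scene: posttop",onz(a,[(290+40/6.667,200+190/6.667)],.287),"tip",onz(a,[(290+224/6.667,200+145/6.667)],.214))
print("bar via scene/top", [onz(a,[q["at"]],.236).round(3).tolist() for q in ctrl.mark_of(a,"caddy_handle")], [onz(b,[q["at"]],.236).round(3).tolist() for q in ctrl.mark_of(b,"caddy_handle")], s["position"]+[.053,-.001,.077])
E
```

```text
top: posttop [[0.66135506 0.03372505 0.289     ]] tip [[0.53220878 0.03329635 0.212     ]] disc [[0.66341485 0.03552732 0.014     ]]
scene: posttop [[0.66917573 0.04025427 0.287     ]] tip [[0.53690216 0.03669548 0.214     ]]
bar via scene/top [[[0.748, 0.444, 0.236]], [[0.432, 0.024, 0.236]], [[0.502, 0.333, 0.236]], [[0.419, 0.52, 0.236]]] [[[0.631, 0.416, 0.236]], [[0.433, 0.038, 0.236]], [[0.27, 0.483, 0.236]], [[0.357, 0.296, 0.236]]] [0.4330965  0.02760531 0.23583665]
```

Seat ≈ (0.563, 0.034, 0.194) with the hook straight along -x, and the bar is now at (0.433, 0.027, 0.236). I line up, then advance above the tip.

Call:
send_rows(
  commands=[
    {"travel":[-0.2,-0.6,0.2],"angular":[0,0,0],"claw":3},
    {"travel":[0.8,0,0.6],"angular":[0,0,0],"claw":3},
    {"travel":[1.6,0,1.1],"angular":[0,0,0],"claw":3},
    {"travel":[1.6,0,1.1],"angular":[0,0,0],"claw":3},
    {"travel":[0.8,0,0.6],"angular":[0,0,0],"claw":3},
  ],
)

```text
time_s: 17.78
position: [0.4418, 0.0348, 0.1565]
tcp_rot: [[0.821, -0.001, 0.571], [-0.001, -1.0, -0.001], [0.571, -0.0, -0.821]]
force: [0.5, -0.1, -2.0]
finger_gap: 0.679
gripper_force: 59.9
```

Call:
send_rows(
  commands=[
    {"travel":[0,0,0],"angular":[0,0,0],"claw":3},
    {"travel":[0,0,0],"angular":[0,0,0],"claw":3},
    {"travel":[0,0,0],"angular":[0,0,0],"claw":3},
  ],
)

```text
time_s: 18.03
position: [0.4371, 0.0353, 0.1545]
tcp_rot: [[0.824, -0.001, 0.567], [-0.002, -1.0, 0.0], [0.567, -0.001, -0.824]]
force: [-0.2, 0.9, -2.2]
finger_gap: 0.681
gripper_force: 59.9
```

```bash
python3 - <<'E'
from plan import *
w,s=snap("wrist")
hd=s["position"]+[.053,-.001,.077]
print(hd,s["tcp_rot"].round(3).tolist(),"bar",proj(w,hd,s),[q["at"] for q in ctrl.mark_of(w,"caddy_handle")][:1])
seat=np.array([.563,.034,.194])
print("seat",proj(w,seat,s),"tip",proj(w,seat+[-.032,0,.022],s),[(q["at"],round(q["conf"],2)) for q in ctrl.mark_of(w,"hook_seat")][:2])
m=s["tcp_rot"].T@(np.array([.563,.034,.232])-hd)*100; print("to go tool cm",m)
E
```

```text
[0.4901296  0.03429187 0.23150799] [[0.824, -0.001, 0.567], [-0.002, -1.0, 0.0], [0.567, -0.001, -0.824]] bar [[327.19873047  78.69515947]] [[327.8, 77.4]]
seat [[327.09741215   5.37486211]] tip [[327.52925032  18.31329289]] []
to go tool cm [6.0313034  0.01931024 4.08989394]
```

```bash
python3 - <<'E'
from plan import *
w,s=snap("wrist"); g=w["image"].astype(int)
for r in range(0,62,5): print(r,"".join("#" if g[r,c].sum()<150 else ("+" if g[r,c].sum()<260 else "r" if g[r,c,0]>2*g[r,c,1]+30 else ".") for c in range(270,390,2)))
E
```

```text
0 +.+++++++..........+...+#+++++++++..........................
5 ++++++++++.............+#+++++++++..........................
10 ++++++++++..............##++++...+..........................
15 ...+++++++++............#++++......+........................
20 ......+++++++...........##+++.....++........................
25 .........++..++.........++#++++++++.........................
30 ...............+........++#######+..........................
35 ...........++++++.......++++++++............................
40 ........................++++++++............................
45 .................+++##++#++++++++++++.......................
50 ............++++#######+#+++++++++++++++++++................
55 ........+++++++++########+++++++++++++++++++++++............
60 ..++++++++++++++++++++++++++++++++++++++++++++++++++++......
```

The hook runs at columns 318–334 in the wrist picture, in line with the bar at 327, and the tip is where predicted. I advance the remaining 7.3 cm.

Call:
send_rows(
  commands=[
    {"travel":[0.8,0,0.5],"angular":[0,0,0],"claw":3},
    {"travel":[1.2,0,0.8],"angular":[0,0,0],"claw":3},
    {"travel":[1.2,0,0.8],"angular":[0,0,0],"claw":3},
    {"travel":[1.2,0,0.8],"angular":[0,0,0],"claw":3},
    {"travel":[0,0,0],"angular":[0,0,0],"claw":3},
  ],
)

```text
time_s: 18.65
position: [0.4951, 0.0344, 0.1581]
tcp_rot: [[0.82, -0.002, 0.572], [-0.002, -1.0, -0.001], [0.572, -0.0, -0.82]]
force: [0.3, -0.3, -1.2]
finger_gap: 0.68
gripper_force: 59.9
```

Call:
send_rows(
  commands=[
    {"travel":[0.8,0,0.6],"angular":[0,0,0],"claw":3},
    {"travel":[0.8,0,0.6],"angular":[0,0,0],"claw":3},
    {"travel":[0,0,0],"angular":[0,0,0],"claw":3},
    {"travel":[0,0,0],"angular":[0,0,0],"claw":3},
    {"travel":[0,0,0],"angular":[0,0,0],"claw":3},
  ],
)

```text
time_s: 19.07
position: [0.5105, 0.035, 0.1554]
tcp_rot: [[0.823, -0.002, 0.568], [-0.002, -1.0, -0.0], [0.568, -0.001, -0.823]]
force: [-0.2, -0.3, -1.5]
finger_gap: 0.678
gripper_force: 59.9
```

```bash
python3 - <<'E'
from plan import *
w,s=snap("wrist"); a,_=snap("scene"); b,_=snap("top")
hd=s["position"]+[.053,-.001,.077]; print(hd,s["force"])
print("bar",proj(w,hd,s),[q["at"] for q in ctrl.mark_of(w,"caddy_handle")][:1],"scene",proj(a,hd),[q["at"] for q in ctrl.mark_of(a,"caddy_handle")],"top",proj(b,hd),[q["at"] for q in ctrl.mark_of(b,"caddy_handle")])
print("seat w",proj(w,[.563,.034,.194],s),[(q["at"],round(q["conf"],2)) for q in ctrl.mark_of(w,"hook_seat")][:2])
print("down to .200 tool cm",s["tcp_rot"].T@(np.array([.563,.034,.200])-hd)*100)
g=w["image"].astype(int)
for r in range(0,110,6): print(r,"".join("#" if g[r,c].sum()<150 else ("+" if g[r,c].sum()<260 else "r" if g[r,c,0]>2*g[r,c,1]+30 else ".") for c in range(270,390,2)))
E
```

```text
[0.56346077 0.0340069  0.23237298] [-0.23403335 -0.28694283 -1.54598728]
bar [[327.21013786  78.5955855 ]] [[328.2, 77.8]] scene [[317.51466803 221.49648753]] [[511.2, 259.8], [317.5, 219.4], [432.3, 247.3], [434.6, 340.2]] top [[316.24622656 210.50092751]] [[230.2, 280.7], [193.2, 191.6], [313.7, 213.5], [166.1, 306.6], [316.2, 219.3]]
seat w [[326.86441283 148.93931444]] [([326.4, 134.6], 0.98)]
down to .200 tool cm [-1.87599627  0.00402135  2.63871949]
0 +......+++..........++#+#++......+++++++++++++..............
6 +.....................#+#++......++++++++++.................
12 +..........+..........++#++......++++++++...................
18 +........++++.........###++......+++++......................
24 ++....+++++++.........+##+++.....+++........................
30 .+..++.++..............##++......+..........................
36 +++++++................##++......+..........................
42 ++++++.................##++......+..........................
48 +++++++................##+++.....+..........................
54 .++++++++#.............#++++.....+..........................
60 ..++++++++++++++++++++++++++++++++++++++++++++++++++++......
66 +++++++++++++++++++++++++++++++++++++++++++++++++++++++++...
72 +++++++++r+++r+++r++rrrrrrrrrrr+rrrrrrrrrrrrrrrrrrrr+++++++.
78 +++++++++++++++r+rr+rrr+rrrrrrrrrrrrrrrrrrrrrrrrrrrrr+++++++
84 ++++++++++++++++++++++++++++++++++++++++++++++++++++++++++++
90 ++++++++++++++++++++++++++++++++++++++++++++++++++++++++++++
96 ++++++++++...............+++......#............##+++++++++++
102 ++++++++.................+++......+..............##+++++++++
108 ++++++...................+++......+................##+++++++
```

The hook shows on both sides of the bar, so it is threaded. The seat appears at (326,135), a few mm further than my estimate, so I lower while going 4 mm further forward.

Call:
send_rows(
  commands=[
    {"travel":[0,0,0.7],"angular":[0,0,0],"claw":3},
    {"travel":[-0.4,0,0.5],"angular":[0,0,0],"claw":3},
    {"travel":[-0.4,0,0.5],"angular":[0,0,0],"claw":3},
    {"travel":[-0.4,0,0.5],"angular":[0,0,0],"claw":3},
    {"travel":[0,0,0],"angular":[0,0,0],"claw":3},
  ],
)

```text
time_s: 19.83
position: [0.512, 0.0352, 0.1283]
tcp_rot: [[0.825, -0.002, 0.565], [-0.002, -1.0, 0.0], [0.565, -0.002, -0.825]]
force: [0.0, -0.3, -2.0]
finger_gap: 0.676
gripper_force: 59.9
```

Call:
send_rows(
  commands=[
    {"travel":[0,0,0],"angular":[0,0,0],"claw":3},
    {"travel":[0,0,0],"angular":[0,0,0],"claw":3},
    {"travel":[0,0,0],"angular":[0,0,0],"claw":3},
  ],
)

```text
time_s: 20.08
position: [0.514, 0.0348, 0.1312]
tcp_rot: [[0.822, -0.002, 0.569], [-0.002, -1.0, -0.0], [0.569, -0.001, -0.822]]
force: [-0.0, 0.4, -1.9]
finger_gap: 0.675
gripper_force: 59.9
```

```bash
python3 - <<'E'
from plan import *
w,s=snap("wrist"); hd=s["position"]+[.053,-.001,.077]; print(hd,s["force"],s["ft_torque"])
q=[q["at"] for q in ctrl.mark_of(w,"hook_seat")][:1]; print("bar",proj(w,hd,s),[q["at"] for q in ctrl.mark_of(w,"caddy_handle")][:1],"seat",q,onz(w,q,.194,s) if q else 0)
E
```

```text
[0.5670218  0.0338251  0.20817805] [-0.0279492   0.3837232  -1.88592781] [ 0.00242583  0.67213357 -0.0075199 ]
bar [[327.23831263  78.43743815]] [[329.5, 76.4]] seat [[330.2, 102.9]] [[0.56923805 0.03277624 0.194     ]]
```

Call:
send_rows(
  commands=[
    {"travel":[-0.2,0,0.3],"angular":[0,0,0],"claw":3},
    {"travel":[-0.2,0,0.3],"angular":[0,0,0],"claw":3},
    {"travel":[0,0,0],"angular":[0,0,0],"claw":3},
    {"travel":[0,0,0],"angular":[0,0,0],"claw":3},
    {"travel":[0,0,0],"angular":[0,0,0],"claw":3},
  ],
)

```text
time_s: 20.65
position: [0.5138, 0.0349, 0.1236]
tcp_rot: [[0.823, -0.002, 0.569], [-0.002, -1.0, -0.0], [0.569, -0.001, -0.823]]
force: [-0.2, 0.3, -1.2]
finger_gap: 0.677
gripper_force: 59.9
```

Call:
send_rows(
  commands=[
    {"travel":[-0.06,0,0.08],"angular":[0,0,0],"claw":3},
    {"travel":[0,0,0],"angular":[0,0,0],"claw":3},
    {"travel":[0,0,0],"angular":[0,0,0],"claw":3},
  ],
)

```text
time_s: 20.9
position: [0.5138, 0.0349, 0.1227]
tcp_rot: [[0.822, -0.002, 0.569], [-0.002, -1.0, -0.0], [0.569, -0.001, -0.822]]
force: [-0.7, 0.4, -1.9]
finger_gap: 0.679
gripper_force: 59.9
```

Call:
send_rows(
  commands=[
    {"travel":[-0.06,0,0.08],"angular":[0,0,0],"claw":3},
    {"travel":[0,0,0],"angular":[0,0,0],"claw":3},
    {"travel":[0,0,0],"angular":[0,0,0],"claw":3},
  ],
)

```text
time_s: 21.15
position: [0.514, 0.0348, 0.1219]
tcp_rot: [[0.822, -0.002, 0.569], [-0.002, -1.0, -0.0], [0.569, -0.001, -0.822]]
force: [-0.7, 0.1, -1.4]
finger_gap: 0.674
gripper_force: 59.9
```

Call:
send_rows(
  commands=[
    {"travel":[-0.06,0,0.08],"angular":[0,0,0],"claw":3},
    {"travel":[0,0,0],"angular":[0,0,0],"claw":3},
    {"travel":[0,0,0],"angular":[0,0,0],"claw":3},
  ],
)

```text
time_s: 21.4
position: [0.5144, 0.0348, 0.1214]
tcp_rot: [[0.821, -0.002, 0.57], [-0.002, -1.0, -0.001], [0.57, -0.0, -0.821]]
force: [-1.8, 1.3, 2.1]
finger_gap: 0.678
gripper_force: 59.9
```

Call:
send_rows(
  commands=[
    {"travel":[-0.06,0,0.08],"angular":[0,0,0],"claw":3},
    {"travel":[0,0,0],"angular":[0,0,0],"claw":3},
    {"travel":[0,0,0],"angular":[0,0,0],"claw":3},
  ],
)

```text
time_s: 21.65
position: [0.5147, 0.0347, 0.1209]
tcp_rot: [[0.821, -0.002, 0.571], [-0.002, -1.0, -0.001], [0.571, -0.0, -0.821]]
force: [-3.7, 1.9, 3.6]
finger_gap: 0.677
gripper_force: 59.9
```

The load has gone over to the hook: the z force went from -1.5 to +3.6 N. I ease the grip, open, and let the caddy settle.

Call:
send_rows(
  commands=[
    {"travel":[0,0,0],"angular":[0,0,0],"claw":6.2},
    {"travel":[0,0,0],"angular":[0,0,0],"claw":6.4},
    {"travel":[0,0,0],"angular":[0,0,0],"claw":6.6},
    {"travel":[0,0,0],"angular":[0,0,0],"claw":7.0},
    {"travel":[0,0,0],"angular":[0,0,0],"claw":7.5},
  ],
  force=5,
)

```text
time_s: 22.07
position: [0.5129, 0.035, 0.1189]
tcp_rot: [[0.824, -0.002, 0.567], [-0.002, -1.0, -0.0], [0.567, -0.001, -0.824]]
force: [-0.2, 0.9, 0.2]
finger_gap: 0.781
gripper_force: 0.0
```

Call:
send_rows(
  commands=[
    {"travel":[0,0,0],"angular":[0,0,0],"claw":9.4},
    {"travel":[0,0,0],"angular":[0,0,0],"claw":9.4},
    {"travel":[0,0,0],"angular":[0,0,0],"claw":9.4},
    {"travel":[0,0,0],"angular":[0,0,0],"claw":9.4},
    {"travel":[0,0,0],"angular":[0,0,0],"claw":9.4},
  ],
)

```text
time_s: 22.48
position: [0.5136, 0.0349, 0.1196]
tcp_rot: [[0.823, -0.002, 0.569], [-0.002, -1.0, -0.0], [0.569, -0.001, -0.823]]
force: [-0.1, 0.3, -0.2]
finger_gap: 1.002
gripper_force: 0.0
```

```bash
python3 - <<'E'
from plan import *
for i in range(2):
    w,s=snap("wrist"); q=[q["at"] for q in ctrl.mark_of(w,"caddy_handle")][:1]; 
    print(s["position"],s["force"],s["finger_gap"],q,onz(w,q,.198,s) if q else 0,[q["at"] for q in ctrl.mark_of(w,"caddy")][:1],proj(w,s["position"]+[.053,-.001,-.038],s))
E
```

```text
[0.51362224 0.03489862 0.11962064] [-0.10514398  0.26311782 -0.24051229] 1.0021160926061534 [[329.6, 68.2]] [[0.56921227 0.03318657 0.198     ]] [[330.5, 218.7]] [[326.42731095 220.81621107]]
[0.51366522 0.03490958 0.11969651] [ 0.52030762 -0.7819066  -0.25306066] 0.9965755329054684 [[329.2, 69.7]] [[0.5687628 0.0333198 0.198    ]] [[328.4, 218.1]] [[326.42833294 220.83216491]]
```

The caddy hangs on the seat with its bar at (0.569, 0.033) and no finger force. I retreat straight back along the tool axis.

Call:
send_rows(
  commands=[
    {"travel":[0,0,-0.5],"angular":[0,0,0],"claw":9.4},
    {"travel":[0,0,-1.5],"angular":[0,0,0],"claw":9.4},
    {"travel":[0,0,-2.5],"angular":[0,0,0],"claw":9.4},
    {"travel":[0,0,-3],"angular":[0,0,0],"claw":9.4},
    {"travel":[0,0,-3],"angular":[0,0,0],"claw":9.4},
  ],
)

```text
time_s: 23.2
position: [0.4526, 0.0348, 0.2065]
tcp_rot: [[0.824, -0.002, 0.567], [-0.002, -1.0, -0.001], [0.567, -0.0, -0.824]]
force: [1.4, -0.4, -0.3]
finger_gap: 1.002
gripper_force: 0.0
```

Call:
send_rows(
  commands=[
    {"travel":[0,0,-3],"angular":[0,0,0],"claw":9.4},
    {"travel":[0,0,-2],"angular":[0,0,0],"claw":9.4},
    {"travel":[0,0,0],"angular":[0,0,0],"claw":9.4},
    {"travel":[0,0,0],"angular":[0,0,0],"claw":9.4},
    {"travel":[0,0,0],"angular":[0,0,0],"claw":9.4},
  ],
)

```text
time_s: 23.62
position: [0.4252, 0.0349, 0.2462]
tcp_rot: [[0.823, -0.002, 0.568], [-0.002, -1.0, -0.0], [0.568, -0.001, -0.823]]
force: [0.3, 0.1, 0.2]
finger_gap: 1.002
gripper_force: 0.0
```

Call:
send_rows(
  commands=[
    {"travel":[0,0,0],"angular":[0,0,0],"claw":9.4},
    {"travel":[0,0,0],"angular":[0,0,0],"claw":9.4},
    {"travel":[0,0,0],"angular":[0,0,0],"claw":9.4},
    {"travel":[0,0,0],"angular":[0,0,0],"claw":9.4},
    {"travel":[0,0,0],"angular":[0,0,0],"claw":9.4},
  ],
)

```text
time_s: 24.03
position: [0.4256, 0.035, 0.2465]
tcp_rot: [[0.823, -0.002, 0.568], [-0.002, -1.0, -0.0], [0.568, -0.001, -0.823]]
force: [0.3, -0.1, -0.3]
finger_gap: 0.998
gripper_force: 0.0
```

```bash
python3 - <<'E'
from plan import *
prev=None
for i in range(6):
    w,s=snap("wrist"); q=[q["at"] for q in ctrl.mark_of(w,"caddy_handle")][:1]; c=[q["at"] for q in ctrl.mark_of(w,"caddy")][:1]
    g=cv2.cvtColor(w["image"],cv2.COLOR_RGB2GRAY).astype(float)
    print(s["time_s"],s["position"].round(3),q,onz(w,q,.198,s).round(3) if q else 0,c,"diff px",None if prev is None else int((abs(g-prev)>25).sum())); prev=g
a,_=snap("scene"); print([q["at"] for q in ctrl.mark_of(a,"caddy_handle")],proj(a,[.567,.034,.199]),[q["at"] for q in ctrl.mark_of(a,"caddy")],proj(a,[.567,.034,.084]))
E
```

```text
24.0333 [0.426 0.035 0.247] [[328.9, 102.0]] [[0.568 0.032 0.198]] [[326.9, 182.0]] diff px None
24.1833 [0.426 0.035 0.247] [[328.6, 103.3]] [[0.567 0.032 0.198]] [[330.3, 182.5]] diff px 2510
24.3333 [0.426 0.035 0.247] [[330.1, 101.4]] [[0.569 0.031 0.198]] [[328.4, 182.3]] diff px 560
24.4833 [0.426 0.035 0.247] [[328.1, 103.8]] [[0.567 0.033 0.198]] [[327.7, 105.3]] diff px 136
24.6333 [0.425 0.035 0.247] [[327.5, 102.7]] [[0.568 0.033 0.198]] [[330.5, 182.9]] diff px 63
24.7833 [0.426 0.035 0.247] [[326.1, 105.0]] [[0.566 0.034 0.198]] [[326.6, 181.0]] diff px 77
[[319.4, 229.8], [218.3, 281.2], [433.0, 338.2], [432.2, 247.1], [511.1, 259.9]] [[316.81656281 231.3663734 ]] [[498.8, 287.6], [317.6, 258.8], [424.6, 365.9], [429.2, 276.2], [216.2, 280.3]] [[316.89665434 260.48756367]]
```

The caddy hangs upright on the seat and the swing is dying out. I give it two more seconds, then hand in.

Call:
send_rows(
  commands=[
    {"travel":[0,0,0],"angular":[0,0,0],"claw":9.4},
    {"travel":[0,0,0],"angular":[0,0,0],"claw":9.4},
    {"travel":[0,0,0],"angular":[0,0,0],"claw":9.4},
    {"travel":[0,0,0],"angular":[0,0,0],"claw":9.4},
    {"travel":[0,0,0],"angular":[0,0,0],"claw":9.4},
  ],
)

```text
time_s: 25.5
position: [0.4255, 0.0349, 0.2472]
tcp_rot: [[0.822, -0.002, 0.569], [-0.002, -1.0, -0.0], [0.569, -0.001, -0.822]]
force: [-0.3, 0.3, 0.5]
finger_gap: 1.001
gripper_force: 0.0
```

Call:
send_rows(
  commands=[
    {"travel":[0,0,0],"angular":[0,0,0],"claw":9.4},
    {"travel":[0,0,0],"angular":[0,0,0],"claw":9.4},
    {"travel":[0,0,0],"angular":[0,0,0],"claw":9.4},
    {"travel":[0,0,0],"angular":[0,0,0],"claw":9.4},
    {"travel":[0,0,0],"angular":[0,0,0],"claw":9.4},
  ],
)

```text
time_s: 25.92
position: [0.4255, 0.0349, 0.2472]
tcp_rot: [[0.822, -0.002, 0.569], [-0.002, -1.0, -0.0], [0.569, -0.001, -0.822]]
force: [0.3, 0.8, -0.3]
finger_gap: 1.002
gripper_force: 0.0
```

Call:
send_rows(
  commands=[
    {"travel":[0,0,0],"angular":[0,0,0],"claw":9.4},
    {"travel":[0,0,0],"angular":[0,0,0],"claw":9.4},
    {"travel":[0,0,0],"angular":[0,0,0],"claw":9.4},
    {"travel":[0,0,0],"angular":[0,0,0],"claw":9.4},
    {"travel":[0,0,0],"angular":[0,0,0],"claw":9.4},
  ],
)

```text
time_s: 26.33
position: [0.4255, 0.035, 0.2472]
tcp_rot: [[0.822, -0.002, 0.569], [-0.002, -1.0, -0.0], [0.569, -0.001, -0.822]]
force: [0.6, -0.5, 0.1]
finger_gap: 0.999
gripper_force: 0.0
```

Call:
send_rows(
  commands=[
    {"travel":[0,0,0],"angular":[0,0,0],"claw":9.4},
    {"travel":[0,0,0],"angular":[0,0,0],"claw":9.4},
    {"travel":[0,0,0],"angular":[0,0,0],"claw":9.4},
    {"travel":[0,0,0],"angular":[0,0,0],"claw":9.4},
    {"travel":[0,0,0],"angular":[0,0,0],"claw":9.4},
  ],
)

```text
time_s: 26.75
position: [0.4255, 0.035, 0.2472]
tcp_rot: [[0.822, -0.002, 0.569], [-0.002, -1.0, -0.0], [0.569, -0.001, -0.822]]
force: [1.0, 0.1, -0.4]
finger_gap: 0.998
gripper_force: 0.0
```

```bash
python3 -c "
from rig import ctrl
print(ctrl.hand_in())"
```

```text
the job is handed in; nothing more can be done
None
```

The white caddy was set down and released on the chopping board, now hangs upright on the hook by its handle clear of the gripper, and the job was handed in at about 27 s; no verdict was returned.

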